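# Lift the hinged lid off the food-scraps caddy and stand it in the drying stand

### The job

Take the green lid off the steel food-scraps caddy so that both can be washed: by its slanting tab, raise the lid on its hinge until it stands upright, then draw it straight up off its two pins, feeling for where they come free and not wrenching it. Stand it hinge edge down between the two wire hoops of the black drying stand, centred along the hoops, and let go; leave the jar, the tin and the small bowl where they are.

Things in the scene. Friction and masses are not known exactly. Their poses are not given: they have to be found in the camera images.
- caddy: Open steel bin, 150 x 190 mm, 100 mm high, fixed to the worktop. Origin at the centre of its underside; z up, -x its front (where the lid's tab is), +x its back (hinge pins), y along the hinge. It stands with its front toward the robot's left and its hinge toward the robot's right.
- caddy_pins (a point): Nominal middle of the line of the two brass hinge pins, 101 mm behind the caddy's centre, 86 mm above the worktop; axes as the caddy's. Pins at y = +61 and -61 mm, 28 mm long, 6 mm wide along x, 13 mm tall, square-edged. Their stiff bracket is adjustable: the pins really sit up to 5.5 mm before or behind this point along x (steady through a run, not reported), to be found by feel.
- lid: Loose green lid, 0.2 to 0.4 kg, origin on its hinge line. Shut, its axes are parallel to the caddy's (-x to the front edge, z up). It opens by turning about +y (right-hand rule): -x comes up, the upper face turns to the caddy's back; upright is 1.57 rad from shut. Plate x = -183 to +13, y = -97 to +97, z = 14 to 19 mm; a skirt hangs 10 mm below the front edge. Let go, it falls.
- lid_hinge (a point): Middle of the lid's hinge line; axes as the lid's. Two knuckles 20 mm wide at y = +60 and -60 mm, 27 mm outside, 18.5 mm square bore, 8 mm mouth toward the lid's +x between 4 mm lips. The pins leave only with the lid near upright (mouth down) and centred on them within 1 to 1.5 mm, lifted 25 mm. Off centre a lip catches: upright, feel to and fro for both walls of the bore (6.25 mm off centre).
- lid_tab (a point): Grip point in the middle of the lid's flat tab, at x = -198.5, y = 0, z = +33.5 mm of the lid (axes as the lid's). The tab, 46 mm wide along y and 6 mm thick, rises from the front edge at 45 degrees along (-x +z); this point is 24 mm up from its root, 20 mm below its tip. Its flat faces look along (+x +z) and (-x -z): pinch across them, fingers tilted 45 degrees.
- lid_center (a point): Centre of the lid's plate, at x = -85, y = 0, z = +16.5 mm of the lid (axes as the lid's).
- stand: Drying stand, fixed: black tray 110 x 220 mm, 10 mm thick, 5 mm rims, and two hoops of 6 mm wire along its y. Origin at the centre of its underside, z up. The hoops reach from y = -80 to +80 mm and are 95 mm high; the wires' centres stand at x = -25 and +25 mm at the foot and flare to -31 and +31 mm at the top. Its y is within 0.6 rad of the caddy's y.
- stand_slot (a point): Middle of the slot between the hoops, on the tray's floor 10 mm above the worktop; axes as the stand's. With the lid standing upright on the tray, its hinge line is 23.5 mm above the worktop. The lid's foot between the hoops is 32 mm thick (lid z = -13 to +19 mm).
- jar: Bystander: small glass jar with pebbles, 72 x 63 x 85 mm, origin at the centre of its underside.
- tin: Bystander: round dark green tin, 66 mm across, 45 mm high, origin at the centre of its underside.
- pinch_bowl: Bystander: small pale bowl, 70 mm across, 30 mm high, origin at the centre of its underside.
Things that resemble listed ones, but are neither listed nor needed, are in the scene too. What is meant by the stand is not yellow, and is the larger of those in its own colour.

How it is judged:
On the way, in this order (a step that is already met when the one before it is completed fails the run):
1. the lid stands upright (within 20 degrees) while still on its pins (angle between lid_hinge's own x axis and vertical above 2.75 rad and distance between lid_hinge and caddy_pins below 0.016 m), for 0.1 s.
2. the lid, still upright, has been drawn straight up off the pins (25 mm or more) (angle between lid_hinge's own x axis and vertical above 2.75 rad and z of lid_hinge in the frame of caddy_pins above 0.025 m and horizontal distance between lid_hinge and caddy_pins below 0.03 m), for 0.1 s.
At the end, for the whole second after the job is handed in: The lid stands at rest in the stand, hinge edge down on the tray (hinge line less than 22 mm above the tray's floor), leaning less than 30 degrees from upright, between the hoops and along them within 14 degrees, its centre within 40 mm of the middle of the slot along the hoops, either face forward (angle between lid_hinge's own x axis and vertical above 2.62 rad and x of lid_center in the frame of stand_slot between -0.045 and 0.045 m and y of lid_center in the frame of stand_slot between -0.04 and 0.04 m and x of lid_hinge in the frame of stand_slot between -0.03 and 0.03 m and z of lid_hinge in the frame of stand_slot below 0.022 m and angle between the y axis of lid_hinge and the y axis of stand, either way round below 0.25 rad and linear speed of lid below 0.02 m/s); the robot touches nothing.
It fails at once if the lid is wrenched against the caddy (more than 30 N) (contact force between lid and caddy above 30 N).
It fails at once if the jar, the tin or the bowl is shifted by more than 20 mm (distance of any of jar, tin, pinch_bowl from where it was at the start of the episode above 0.02 m).
It also fails if it takes over 58 s, if anything falls off the work surface, if the arm or the gripper's body presses on something with over 40 N, if the wrist force passes 120 N, or if a joint passes its speed limit or range.

### The arm

A 6-joint arm with a two-finger parallel gripper is mounted at the origin on a cart in front of the work surface, level with it; the furniture and walls round the work are solid. World frame = base frame: x ahead of the robot, y to its left, z up, the work surface at z = 0. Lengths are in m, angles in rad, forces in N, time in s.
With the tool pointing down it reaches from about 0.325 to 0.775 m from the base axis. Payload 9.3 kg.
Tool frame: the origin (TCP) lies at the very end of the fingers, on their centre line; the grasp point (between the pads) lies 19 mm behind it; z points along the fingers, y is the line along which they close (so a half turn about z gives the same grasp; the last joint's range is limited). The gripper opens to 85 mm and grips with 20 to 120 N. Pads are 22 mm wide; open, the fingers measure 114 mm over their backs; the gripper's body (76 mm by 85 mm) begins 54 mm behind the grasp point. The pads swing forward as they close: fully open they stand 13 mm farther back than shut.
Start: joints at [-1.337, 0.259, 0.021, 1.334, 0, 1.418], TCP at [0.207, -0.509, 0.231] pointing down, gripper open.
Joint ranges: [-3.04, 3.04], [-0.91, 1.82], [-1.04, 1.36], [-1.92, 1.95], [-1.52, 1.45], [-3.14, 3.14]. Speed limits (rad/s): [2.22, 2.22, 2.79, 3.14, 3.14, 3.14].

### API

Orientations are given as a unit quaternion [w, x, y, z].
In Python, from bench import get_obs, snapshot, calibration, close_job, cut_out gives the robot as it stands.
- The arm moves only by the tool servo_tool, never from a script. Its argument "increments" is a list that holds one entry, the list of rows, each a list of 5 numbers: the opening, from 0 (shut) to 1 (fully open), then the shift along the tool's x, y, z in m, then the turn about the tool's z in rad. In form: [[[grip, x, y, z, turn], ...]]. A call has 1 to 8 rows; each row shifts and turns the commanded pose from where the row before left it, along the tool's axes as they then stand; what a row does not reach is not made up. A row lasts 1/12 s, in which the tool goes at most 41.7 mm and 7.16 degrees, less where a joint would pass 70% of its speed; a pose out of reach is approached as far as the arm can. A call is refused whole if a number of a shift passes 0.0417 or a number of a turn 0.125, either way. A call with a gripper value outside its range is refused whole. The fingers move at their own pace and stop on an object; "squeeze" is the grip in N (left out, the last holds). Time passes only in rows, so rows that do not move let the fingers close. It gives the time, the measured TCP pose, the force, the opening and the grip force at its end, in the units of the state.
- get_obs(): the state, without advancing time (a new reading comes with each control period).
- snapshot(name): name is "scene" or "top" or "wrist"; returns the picture (420x560x3 uint8, red, green, blue); there is no depth.
- calibration(name): a dict with "fx", "fy", "cx", "cy" (pixels), "distortion" ([k1, k2, p1, p2, k3] as OpenCV has them; the pictures are not rectified), "extrinsics" (4x4, takes a point from camera to world coordinates). Camera axes: x right, y up, looking along -z (the intrinsics and any distortion apply to the point x, -y, -z); pixel columns grow to the right and rows downward; lengths in m; the calibration is good to about 2 mm. A picture is of the moment at which its call begins: read the wrist's pose just before it. calibration takes no time and is no camera call; for the wrist camera it gives the pose at the moment of the call.
- close_job(): hands the job in; it is judged then, once.
Trained networks look in the newest picture that a camera, given by its name, has taken for a name from the list of things; names that differ only in an ending like _2 or _b are one class to them, and where a whole thing is asked for, a point or a joint stands for the part that bears it (a point fixed in the world has none). Each returns a list of dicts, best first, with "p" (0 to 1); they miss things now and then, are a little off and sometimes report something else, mostly with a low value. They report only what shows in the picture. A call takes as long as a camera call. They do not tell look-alikes from the thing itself.
- cut_out(label, camera): "pixels" (420x560 bool, what is visible of it) and "extent" ([left, top, right, bottom] in pixels, round what is visible of it).
The state is a dict: "time_s": time; "joint_positions": joint angles; "dq": joint speeds; "effort": joint torques, N m; "tcp_pos": TCP position; "tcp_rot": TCP orientation; "wrist_force": force on the tool from outside, world axes, zero at the start; "torque": the same for the moment, N m; "opening": finger opening in m; "finger_force": force on a finger pad.
Only numpy, scipy, OpenCV 4.12 (cv2) and the standard library are available. Lean on these libraries where they do the work, as an engineer would, in place of code of your own. Each camera call takes 0.05 s, during which the arm holds its last target. There are 200 camera calls.

## Working session

There is one attempt and no reset: what is moved stays moved. The work goes in short steps, Python scripts to look and compute and a tool call to move; the robot and the scene stay as the last step left them, time stands still between calls to the robot, and variables do not carry over. Pictures are saved under pics/ and viewed, at most 10 in all, crops included, and the job is handed in when it is done.

Besides the shell and the picture viewer there is one more tool, called in YAML: its name, and indented under it one key for each argument. servo_tool: Moves the arm, as the interface text tells. Its arguments: {"type":"object","properties":{"increments":{"type":"array","items":{"type":"array","items":{"type":"array","items":{"type":"number"}}}},"squeeze":{"type":"number"}},"required":["increments"]}

```bash
mkdir -p pics; ls; python3 - <<'E'
from bench import *
import cv2,numpy as np
o=get_obs(); print({k:np.round(v,3).tolist() for k,v in o.items()})
ims=[]
for c in ["scene","top"]:
    im=snapshot(c); cv2.imwrite(f"pics/{c}0.png",im[:,:,::-1]); 
    k=calibration(c); print(c,{a:np.round(b,4).tolist() for a,b in k.items()})
    for l in ["caddy","lid","lid_tab","stand","jar","tin","pinch_bowl"]:
        for d in cut_out(l,c): 
            ys,xs=np.nonzero(d["pixels"]); print(c,l,round(d["p"],2),d["extent"],xs.mean().round(1),ys.mean().round(1),len(xs))
E
```

```text
pics
{'time_s': 0.0, 'joint_positions': [-1.337, 0.259, 0.021, 1.334, -0.0, 1.418], 'dq': [0.002, 0.002, -0.001, -0.001, -0.0, -0.0], 'effort': [0.002, -55.564, 34.453, 0.014, -0.0, 0.0], 'tcp_pos': [0.207, -0.509, 0.231], 'tcp_rot': [-0.001, 0.981, 0.192, -0.0], 'wrist_force': [0.246, -0.596, 0.307], 'torque': [-0.035, 0.003, -0.011], 'finger_force': 0.0, 'opening': 0.085}
scene {'fx': 389.6553, 'fy': 389.6553, 'cx': 284.1543, 'cy': 205.2614, 'distortion': [-0.0211, 0.0, 0.0, 0.0, 0.0], 'extrinsics': [[-0.8419, 0.296, -0.4512, -0.0973], [-0.5396, -0.4738, 0.6959, 0.828], [-0.0078, 0.8294, 0.5587, 0.8681], [0.0, 0.0, 0.0, 1.0]]}
scene caddy 0.58 [242.6, 225.6, 311.3, 266.1] 276.9 251.2 1338
scene lid 0.63 [240.0, 201.0, 317.3, 249.9] 278.2 224.0 2351
scene lid_tab 0.66 [241.8, 205.4, 315.0, 248.5] 277.6 224.4 2148
scene stand 0.83 [317.1, 174.2, 341.2, 196.4] 331.0 183.4 233
scene stand 0.68 [383.7, 165.3, 411.7, 186.8] 394.5 175.4 418
scene stand 0.65 [294.4, 192.2, 338.0, 231.1] 320.8 209.5 888
scene jar 0.52 [242.6, 222.9, 310.8, 267.6] 277.7 250.7 1394
scene tin 0.57 [261.9, 180.
[... 191 characters left out ...]
899], [-0.9998, 0.0189, 0.0032, -0.135], [0.0051, 0.0986, 0.9951, 1.5707], [0.0, 0.0, 0.0, 1.0]]}
top caddy 0.74 [295.1, 206.3, 337.7, 264.7] 314.4 233.3 1618
top caddy 0.5 [301.9, 161.4, 319.9, 181.0] 310.2 168.5 235
top lid 0.64 [211.0, 190.0, 277.4, 248.9] 245.2 219.9 3033
top lid_tab 0.7 [209.7, 189.7, 278.9, 252.6] 245.6 220.0 3036
top stand 0.75 [354.1, 200.2, 380.3, 241.0] 366.0 218.8 736
top stand 0.66 [405.2, 228.0, 437.2, 286.7] 420.6 256.8 1682
top stand 0.65 [294.2, 205.3, 336.2, 266.7] 314.5 233.0 1598
top jar 0.89 [129.3, 245.1, 147.4, 262.9] 138.5 253.9 251
top tin 0.5 [301.5, 162.1, 319.4, 178.5] 310.3 168.0 207
top pinch_bowl 0.54 [162.6, 171.5, 181.3, 186.5] 174.9 176.2 248
```

```bash
python3 - <<'E'
import cv2,numpy as np
a=cv2.imread("pics/top0.png")[130:310,110:460]; cv2.imwrite("pics/topc.png",cv2.resize(a,None,fx=2.2,fy=2.2,interpolation=cv2.INTER_CUBIC))
E
```

```text
(no output)
```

View pics/topc.png

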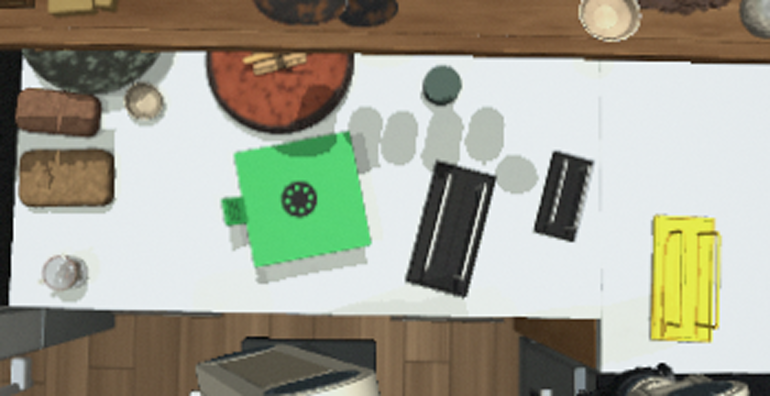

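View pics/scene0.png

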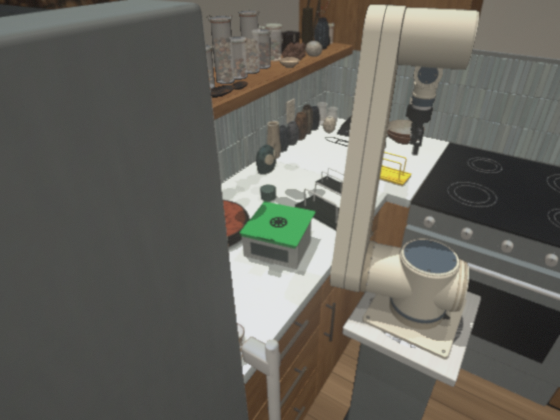

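The top view shows the green lid at about (245,220), with its tab on the left at (216,226). The stand candidates are a large black one at (315,233), a small black one at (366,219) and a yellow one at (421,257). The one meant is the large black stand at (315,233): it isn't yellow and it's the larger of the two black ones, as the enlarged crop above confirms. Next I compute the geometry.

```bash
cat > h.py <<'E'
from bench import *
import cv2,numpy as np
def ray(px,cal,z):
    K=np.array([[cal["fx"],0,cal["cx"]],[0,cal["fy"],cal["cy"]],[0,0,1]]);E=np.array(cal["extrinsics"])
    u=cv2.undistortPoints(np.asarray(px,float).reshape(-1,1,2),K,np.array(cal["distortion"],float))[:,0]
    d=np.c_[u[:,0],-u[:,1],-np.ones(len(u))]@E[:3,:3].T
    return E[:3,3]+d*((z-E[2,3])/d[:,2])[:,None]
def rect(m,cal,z):
    c=max(cv2.findContours(m.astype(np.uint8),cv2.RETR_EXTERNAL,cv2.CHAIN_APPROX_NONE)[0],key=cv2.contourArea)
    p=ray(c[:,0],cal,z)[:,:2]; return cv2.minAreaRect((p*1000).astype(np.float32))
def proj(P,cal):
    K=np.array([[cal["fx"],0,cal["cx"]],[0,cal["fy"],cal["cy"]],[0,0,1]]);E=np.array(cal["extrinsics"])
    c=(np.atleast_2d(P)-E[:3,3])@E[:3,:3]; c[:,1:]*=-1
    return cv2.projectPoints(c,np.zeros(3),np.zeros(3),K,np.array(cal["distortion"],float))[0][:,0]
def green(im): 
    h=cv2.cvtColor(im,cv2.COLOR_RGB2HSV); return cv2.inRange(h,(50,120,60),(85,255,255))
E
python3 - <<'E'
from h import *
im=cv2.imread("pics/top0.png")[:,:,::-1].copy(); cal=calibration("top")
g=green(im); n,l,s,_=cv2.connectedComponentsWithStats(g); i=1+s[1:,4].argmax(); g=(l==i).astype(np.uint8)
o=cv2.morphologyEx(g,cv2.MORPH_OPEN,np.ones((25,25),np.uint8)) 
o=cv2.morphologyEx(g,cv2.MORPH_OPEN,cv2.getStructuringElement(cv2.MORPH_ELLIPSE,(21,21)))
print("lid",rect(o,cal,.105), np.nonzero(g)[1].min())
t=cv2.morphologyEx(g&~o,cv2.MORPH_OPEN,np.ones((3,3),np.uint8))
n,l,s,c=cv2.connectedComponentsWithStats(t); print(s,c, ray(c,cal,.12))
for d in cut_out("stand","top"): 
    print("stand",d["p"],rect(d["pixels"],cal,.01))
for z,px in [(.085,(138.5,253.9)),(.045,(310.2,168)),(.03,(174.9,176.2))]: print(ray([px],cal,z))
E
```

```text
lid ((485.4378662109375, -32.717063903808594), (188.8584442138672, 193.2566680908203), 11.857495307922363) 211
[[     0      0    560    420 234929]
 [   265    191      4      3     12]
 [   238    196      4      3     12]
 [   217    200      4      4     15]
 [   212    219     17     13    162]
 [   230    221      3      3      9]
 [   234    220      4      4     16]
 [   275    237      3      4     12]
 [   248    243      5      4     17]
 [   226    247      4      4     16]] [[279.55903699 209.48352481]
 [266.5        192.        ]
 [239.5        197.        ]
 [218.4        201.4       ]
 [219.00617284 224.82098765]
 [231.         222.        ]
 [235.5        221.5       ]
 [276.         238.5       ]
 [249.94117647 244.41176471]
 [227.5        248.5       ]] [[ 0.52454792 -0.15025979  0.12      ]
 [ 0.58720254 -0.10186518  0.12      ]
 [ 0.56713539 -0.00458939  0.12      ]
 [ 0.54969652  0.0713969   0.12      ]
 [ 0.46501911  0.06647769  0.12      ]
 [ 0.47603022  0.02353846  0.12      ]
 [ 0.47814798  0.00737944  0.12      ]
 [ 0.4199655  -0.13937514  0.12      ]
 [ 0.39707132 -0.04656453  0.12      ]
 [ 0.38085633  0.03342754  0.12      ]]
stand 0.75 ((506.1416320800781, -488.78546142578125), (77.07474517822266, 151.19041442871094), 75.8853530883789)
stand 0.66 ((361.8746032714844, -704.6943969726562), (124.36563110351562, 221.34701538085938), 89.4120101928711)
stand 0.65 ((447.16314697265625, -288.3530578613281), (115.67504119873047, 219.5779266357422), 76.96969604492188)
[[0.35299727 0.36748338 0.085     ]]
[[ 0.69357114 -0.26580502  0.045     ]]
[[0.65489392 0.25729401 0.03      ]]
```

```bash
cat >> h.py <<'E'
from scipy.spatial.transform import Rotation as R
def pose():
    o=get_obs(); q=o["tcp_rot"]; r=R.from_quat([q[1],q[2],q[3],q[0]]).as_matrix()
    return np.array(o["tcp_pos"]),np.arctan2(r[1,0],r[0,0]),o
def plan(tgt,yaw,n,g,start=None,y0=None):
    p,y,_=pose()
    if start is not None: p=np.array(start,float)
    if y0 is not None: y=y0
    dt=-(yaw-y)/n; d=(np.array(tgt)-p)/n; rows=[]
    for i in range(n):
        yy=y-dt*i; X=np.array([np.cos(yy),np.sin(yy)]);Y=np.array([np.sin(yy),-np.cos(yy)])
        rows.append([g]+[round(float(v),4) for v in (d[:2]@X,d[:2]@Y,-d[2],dt)])
    return rows
E
python3 - <<'E'
from h import *
r=plan([.462,.078,.2],np.radians(101.9),16,1)
print(r[:8]);print(r[8:])
E
```

```text
[[1, 0.0286, -0.028, 0.002, -0.087], [1, 0.0309, -0.0254, 0.002, -0.087], [1, 0.033, -0.0226, 0.002, -0.087], [1, 0.0348, -0.0197, 0.002, -0.087], [1, 0.0364, -0.0166, 0.002, -0.087], [1, 0.0377, -0.0133, 0.002, -0.087], [1, 0.0387, -0.01, 0.002, -0.087], [1, 0.0395, -0.0066, 0.002, -0.087]]
[[1, 0.0399, -0.0032, 0.002, -0.087], [1, 0.04, 0.0003, 0.002, -0.087], [1, 0.0398, 0.0038, 0.002, -0.087], [1, 0.0394, 0.0072, 0.002, -0.087], [1, 0.0386, 0.0106, 0.002, -0.087], [1, 0.0375, 0.0139, 0.002, -0.087], [1, 0.0362, 0.0171, 0.002, -0.087], [1, 0.0345, 0.0202, 0.002, -0.087]]
```

servo_tool:
  increments:
    - [[1, 0.0286, -0.028, 0.002, -0.087], [1, 0.0309, -0.0254, 0.002, -0.087], [1, 0.033, -0.0226, 0.002, -0.087], [1, 0.0348, -0.0197, 0.002, -0.087], [1, 0.0364, -0.0166, 0.002, -0.087], [1, 0.0377, -0.0133, 0.002, -0.087], [1, 0.0387, -0.01, 0.002, -0.087], [1, 0.0395, -0.0066, 0.002, -0.087]]
  squeeze: 40

```text
time_s: 1.52
tcp_pos: [0.335, -0.214, 0.2154]
tcp_rot: [0.0, 0.856, 0.517, 0.0]
wrist_force: [-0.3, -0.4, 0.4]
opening: 0.0854
finger_force: 0.0
```

servo_tool:
  increments:
    - [[1, 0.0399, -0.0032, 0.002, -0.087], [1, 0.04, 0.0003, 0.002, -0.087], [1, 0.0398, 0.0038, 0.002, -0.087], [1, 0.0394, 0.0072, 0.002, -0.087], [1, 0.0386, 0.0106, 0.002, -0.087], [1, 0.0375, 0.0139, 0.002, -0.087], [1, 0.0362, 0.0171, 0.002, -0.087], [1, 0.0345, 0.0202, 0.002, -0.087]]

```text
time_s: 2.18
tcp_pos: [0.4622, 0.0803, 0.1995]
tcp_rot: [0.0, 0.628, 0.778, 0.0]
wrist_force: [1.5, -1.1, 0.8]
opening: 0.0856
finger_force: 0.0
```

```bash
python3 - <<'E'
from h import *
p,y,o=pose(); print(p,np.degrees(y),o["time_s"])
cal=calibration("wrist"); im=snapshot("wrist")
p,y,o=pose(); print(p,np.degrees(y),o["time_s"],o["wrist_force"])
print(np.round(cal["extrinsics"],3))
for d in cut_out("lid","wrist"): print("lid",d["p"],d["extent"])
u=np.array([.2055,-.9785]);v=np.array([.9785,.2055]);H=np.array([.5029,-.1159])
P=lambda x,yy,z:np.r_[H+x*u+yy*v,.086+z]
vis=im.copy()
for a in [(-.183,-.097,.019),(-.183,.097,.019),(-.183,.023,.019),(-.183,-.023,.019),(-.2126,.023,.0476),(-.2126,-.023,.0476),(-.1985,0,.0335)]:
    q=proj(P(*a),cal)[0]; print(a,q); cv2.circle(vis,tuple(int(t) for t in q),3,(255,0,0),1)
cv2.imwrite("pics/w1.png",vis[:,:,::-1])
E
```

```text
[0.46216002 0.08028251 0.19945212] 102.18449745941336 2.1833
[0.46417589 0.0852297  0.19887156] 102.73474860472754 2.2333 [-0.66619625  1.86467141 -0.88136656]
[[ 0.977 -0.204 -0.056  0.447]
 [ 0.212  0.942  0.261  0.146]
 [-0.    -0.267  0.964  0.342]
 [ 0.     0.     0.     1.   ]]
lid 0.94 [147.3, 213.8, 415.0, 386.2]
(-0.183, -0.097, 0.019) [145.14260432 237.83180108]
(-0.183, 0.097, 0.019) [417.59794089 239.43117926]
(-0.183, 0.023, 0.019) [314.12740398 239.11627477]
(-0.183, -0.023, 0.019) [248.77760406 238.73282364]
(-0.2126, 0.023, 0.0476) [319.8121427  208.80968269]
(-0.2126, -0.023, 0.0476) [243.70679428 208.35216771]
(-0.1985, 0, 0.0335) [281.60742159 223.98426298]
```

View pics/w1.png

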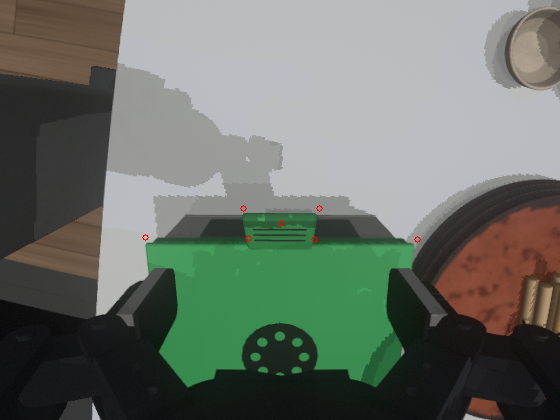

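The wrist view shows the tab at about (280,225) and the front plate edge at row 241. That is roughly 3 mm further back than predicted, and the lateral centring is good.

```bash
python3 - <<'E'
from h import *
p,y,o=pose(); print(p,np.degrees(y),o["time_s"])
cal=calibration("wrist"); im=snapshot("wrist"); g=green(im)
u=np.array([.2055,-.9785]);v=np.array([.9785,.2055]);H=np.array([.5029,-.1159])
n,l,s,_=cv2.connectedComponentsWithStats(g); i=1+s[1:,4].argmax(); g=l==i
w=g.sum(1); r=np.nonzero(w)[0]; print([(k,int(w[k])) for k in range(r[0],r[0]+40,2)])
for k in (r[0],): 
    xs=np.nonzero(g[k+2])[0]; P=ray([[xs.mean(),k]],cal,.086+.0476)[0,:2]; print("tip lid-x,y",(P-H)@u,(P-H)@v)
k=[k for k in r if w[k]>200][0]
xs=np.nonzero(g[k+2])[0]
for x in (xs[0],xs[-1]):
    P=ray([[x,k]],cal,.105)[0,:2]; print("edge lid-x,y",(P-H)@u,(P-H)@v)
print(plan([.462,.0775,.104],np.radians(101.9),4,1))
E
```

```text
[0.46300074 0.08252315 0.19880036] 102.43940431264537 2.2833
[(217, 23), (219, 73), (221, 74), (223, 73), (225, 70), (227, 72), (229, 72), (231, 72), (233, 17), (235, 70), (237, 70), (239, 49), (241, 84), (243, 95), (245, 190), (247, 260), (249, 268), (251, 268), (253, 266), (255, 266)]
tip lid-x,y -0.2095308023487607 -0.0016433995104169971
edge lid-x,y -0.17870393897220083 -0.09683423408263858
edge lid-x,y -0.1808150532487704 0.09302288184840615
[[1, -0.0007, -0.0002, 0.0237, 0.0014], [1, -0.0007, -0.0002, 0.0237, 0.0014], [1, -0.0007, -0.0002, 0.0237, 0.0014], [1, -0.0007, -0.0002, 0.0237, 0.0014]]
```

servo_tool:
  increments:
    - [[1, 0, -0.0004, 0.024, 0], [1, 0, -0.0004, 0.024, 0], [1, 0, -0.0004, 0.024, 0], [1, -0.0006, -0.0004, 0.024, 0], [1, 0, 0, 0, 0], [1, 0, 0, 0, 0], [1, 0, 0, 0, 0]]

```text
time_s: 2.92
tcp_pos: [0.4609, 0.0765, 0.1046]
tcp_rot: [0.001, 0.63, 0.776, 0.0]
wrist_force: [-0.2, -0.3, -0.1]
opening: 0.0853
finger_force: 0.0
```

```bash
python3 - <<'E'
from h import *
p,y,o=pose(); print(p,np.degrees(y),o["time_s"],o["wrist_force"])
E
```

```text
[0.46092438 0.07645082 0.10459108] 101.8336830318243 2.9167 [-0.21522773 -0.34339874 -0.06733025]
```

servo_tool:
  increments:
    - [[0.3, 0, 0, 0, 0], [0.3, 0, 0, 0, 0], [0.3, 0, 0, 0, 0], [0.3, 0, 0, 0, 0], [0.3, 0, 0, 0, 0], [0.3, 0, 0, 0, 0], [0.3, 0, 0, 0, 0], [0.3, 0, 0, 0, 0]]
  squeeze: 40

```text
time_s: 3.58
tcp_pos: [0.4609, 0.077, 0.1043]
tcp_rot: [0.001, 0.63, 0.777, 0.0]
wrist_force: [-0.7, -1.3, 6.5]
opening: 0.0452
finger_force: 40.8
```

```bash
python3 - <<'E'
from h import *
p,y,o=pose(); print(p,np.degrees(y),o["wrist_force"])
im=snapshot("wrist"); cv2.imwrite("pics/w2.png",im[:,:,::-1])
# arc: grip relative to hinge (lid coords), rotating about hinge
yaw=np.radians(101.9);u=np.array([.2055,-.9785]);
a0=np.array([-.2005,.0375]); prev=a0
for i,t in enumerate(np.linspace(0,np.pi/2,33)[1:]):
    q=np.array([a0[0]*np.cos(t)+a0[1]*np.sin(t), -a0[0]*np.sin(t)+a0[1]*np.cos(t)]); d=q-prev; prev=q
    # tool x = -u
    print([.3,round(-d[0],4),0,round(-d[1],4),0],end=", " if (i+1)%8 else "\n")
E
```

```text
[0.46085322 0.07700674 0.10428302] 101.92227912696951 [-0.70348181 -1.34012199  6.54389075]
[0.3, np.float64(-0.0021), 0, np.float64(-0.0098), 0], [0.3, np.float64(-0.0026), 0, np.float64(-0.0097), 0], [0.3, np.float64(-0.003), 0, np.float64(-0.0095), 0], [0.3, np.float64(-0.0035), 0, np.float64(-0.0094), 0], [0.3, np.float64(-0.004), 0, np.float64(-0.0092), 0], [0.3, np.float64(-0.0044), 0, np.float64(-0.009), 0], [0.3, np.float64(-0.0048), 0, np.float64(-0.0088), 0], [0.3, np.float64(-0.0053), 0, np.float64(-0.0085), 0]
[0.3, np.float64(-0.0057), 0, np.float64(-0.0083), 0], [0.3, np.float64(-0.0061), 0, np.float64(-0.008), 0], [0.3, np.float64(-0.0065), 0, np.float64(-0.0077), 0], [0.3, np.float64(-0.0068), 0, np.float64(-0.0073), 0], [0.3, np.float64(-0.0072), 0, np.float64(-0.007), 0], [0.3, np.float64(-0.0075), 0, np.float64(-0.0066), 0], [0.3, np.float64(-0.0078), 0, np.float64(-0.0062), 0], [0.3, np.float64(-0.0081), 0, np.float64(-0.0059), 0]
[0.3, np.float64(-0.0084), 0, np.float64(-0.0055), 0], [0.3, np.float64(-0.0087), 0, np.float64(-0.005), 0], [0.3, np.float64(-0.0089), 0, np.float64(-0.0046), 0], [0.3, np.float64(-0.0091), 0, np.float64(-0.0042), 0], [0.3, np.float64(-0.0093), 0, np.float64(-0.0037), 0], [0.3, np.float64(-0.0095), 0, np.float64(-0.0032), 0], [0.3, np.float64(-0.0096), 0, np.float64(-0.0028), 0], [0.3, np.float64(-0.0097), 0, np.float64(-0.0023), 0]
[0.3, np.float64(-0.0098), 0, np.float64(-0.0018), 0], [0.3, np.float64(-0.0099), 0, np.float64(-0.0013), 0], [0.3, np.float64(-0.01), 0, np.float64(-0.0009), 0], [0.3, np.float64(-0.01), 0, np.float64(-0.0004), 0], [0.3, np.float64(-0.01), 0, np.float64(0.0001), 0], [0.3, np.float64(-0.01), 0, np.float64(0.0006), 0], [0.3, np.float64(-0.0099), 0, np.float64(0.0011), 0], [0.3, np.float64(-0.0099), 0, np.float64(0.0016), 0]
```

View pics/w2.png

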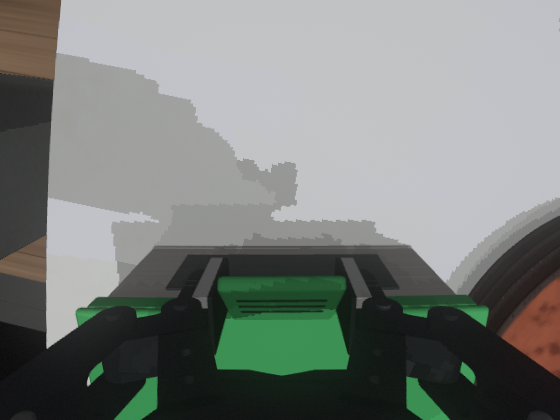

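The fingers hold the tab by its side edges, with the tab at (283,292) and the opening at 45 mm. Next I raise the lid along the arc.

servo_tool:
  increments:
    - [[0.3, -0.0021, 0, -0.0098, 0], [0.3, -0.0026, 0, -0.0097, 0], [0.3, -0.003, 0, -0.0095, 0], [0.3, -0.0035, 0, -0.0094, 0], [0.3, -0.004, 0, -0.0092, 0], [0.3, -0.0044, 0, -0.009, 0], [0.3, -0.0048, 0, -0.0088, 0], [0.3, -0.0053, 0, -0.0085, 0]]

```text
time_s: 4.3
tcp_pos: [0.4665, 0.0476, 0.1781]
tcp_rot: [-0.0, 0.63, 0.777, 0.0]
wrist_force: [1.3, -0.8, -4.5]
opening: 0.045
finger_force: 42.6
```

servo_tool:
  increments:
    - [[0.3, -0.0057, 0, -0.0083, 0], [0.3, -0.0061, 0, -0.008, 0], [0.3, -0.0065, 0, -0.0077, 0], [0.3, -0.0068, 0, -0.0073, 0], [0.3, -0.0072, 0, -0.007, 0], [0.3, -0.0075, 0, -0.0066, 0], [0.3, -0.0078, 0, -0.0062, 0], [0.3, -0.0081, 0, -0.0059, 0]]

```text
time_s: 4.97
tcp_pos: [0.4781, -0.0072, 0.2347]
tcp_rot: [-0.0, 0.63, 0.777, -0.0]
wrist_force: [0.5, -0.4, -2.8]
opening: 0.0454
finger_force: 43.3
```

```bash
python3 - <<'E'
from h import *
p,y,o=pose(); print(p,np.degrees(y),o["wrist_force"],o["torque"])
im=snapshot("scene");a=im[100:300,180:400]; b=cv2.resize(snapshot("wrist"),(440,400)); cv2.imwrite("pics/s3.png",np.hstack([cv2.resize(a,(340,400)) if 0 else cv2.resize(a,(330,300)),cv2.resize(b,(400,300))])[:,:,::-1])
E
```

```text
[ 0.47810381 -0.00719701  0.23474132] 101.91580712323398 [ 0.48478984 -0.35317076 -2.84820894] [0.38864064 0.0136693  0.05160982]
```

View pics/s3.png

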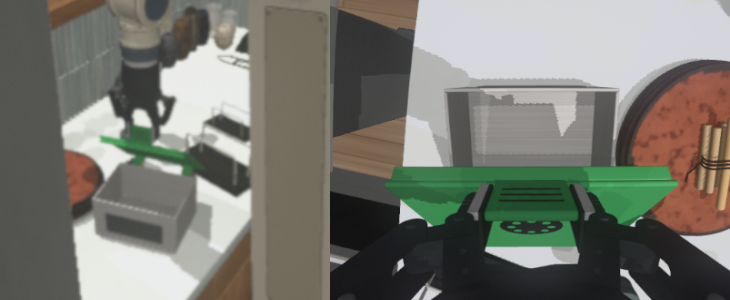

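The scene view shows the lid about half open and held by the tab, and the wrist view shows the open caddy behind it. Forces are low, so I continue.

servo_tool:
  increments:
    - [[0.3, -0.0084, 0, -0.0055, 0], [0.3, -0.0087, 0, -0.005, 0], [0.3, -0.0089, 0, -0.0046, 0], [0.3, -0.0091, 0, -0.0042, 0], [0.3, -0.0093, 0, -0.0037, 0], [0.3, -0.0095, 0, -0.0032, 0], [0.3, -0.0096, 0, -0.0028, 0], [0.3, -0.0097, 0, -0.0023, 0]]

```text
time_s: 5.73
tcp_pos: [0.4933, -0.0791, 0.2658]
tcp_rot: [-0.0, 0.63, 0.777, 0.0]
wrist_force: [-1.2, 1.8, -2.1]
opening: 0.0454
finger_force: 42.7
```

servo_tool:
  increments:
    - [[0.3, -0.0098, 0, -0.0018, 0], [0.3, -0.0099, 0, -0.0013, 0], [0.3, -0.01, 0, -0.0009, 0], [0.3, -0.01, 0, -0.0004, 0], [0.3, -0.01, 0, 0, 0], [0.3, -0.007, 0, 0, 0], [0.3, 0, 0, 0, 0], [0.3, 0, 0, 0, 0]]

```text
time_s: 6.4
tcp_pos: [0.5048, -0.1339, 0.2696]
tcp_rot: [-0.0, 0.63, 0.776, -0.0]
wrist_force: [-0.7, 1.2, -2.7]
opening: 0.0453
finger_force: 41.3
```

```bash
python3 - <<'E'
from h import *
p,y,o=pose(); print(p,np.degrees(y),o["wrist_force"],o["torque"])
im=snapshot("scene");a=im[100:300,180:400]; b=snapshot("top")[150:290,180:390]; cv2.imwrite("pics/s4.png",np.hstack([cv2.resize(a,(330,300)),cv2.resize(b,(450,300))])[:,:,::-1])
E
```

```text
[ 0.50481222 -0.13385798  0.26964949] 101.87565014551018 [-0.68397438  1.24543257 -2.66528551] [ 0.536803    0.02070917 -0.02141453]
```

View pics/s4.png

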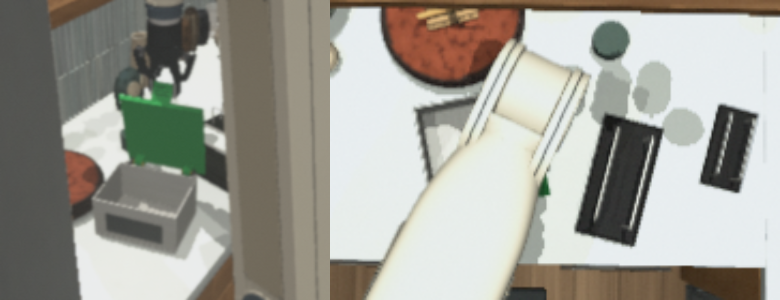

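The scene view shows the lid nearly upright and still on its hinge behind the caddy. I bring it to full upright and lower it 2 mm to the middle of the vertical play.

servo_tool:
  increments:
    - [[0.3, -0.0055, 0, 0.0005, 0], [0.3, -0.0055, 0, 0.0005, 0], [0.3, -0.0055, 0, 0.0005, 0], [0.3, -0.0055, 0, 0.0005, 0], [0.3, 0, 0, 0, 0], [0.3, 0, 0, 0, 0], [0.3, 0, 0, 0, 0]]

```text
time_s: 7.08
tcp_pos: [0.5093, -0.1551, 0.2678]
tcp_rot: [-0.0, 0.63, 0.777, 0.0]
wrist_force: [0.5, 1.8, -3.7]
opening: 0.0449
finger_force: 41.3
```

```bash
cat > lid.py <<'E'
from h import *
p,y,o=pose(); print(p,np.degrees(y),o["wrist_force"],o["torque"],o["time_s"])
E
python3 lid.py
```

```text
[ 0.50933674 -0.15508059  0.26778349] 101.90351547208114 [ 0.47941693  1.79085029 -3.7481093 ] [ 0.49135566  0.01432311 -0.0147201 ] 7.0833
```

servo_tool:
  increments:
    - [[0.3, 0, 0, 0, 0], [0.3, 0, 0, 0, 0], [0.3, 0, 0, 0, 0], [0.3, 0.0015, 0, 0, 0], [0.3, 0, 0, 0, 0]]
  squeeze: 110

```text
time_s: 7.5
tcp_pos: [0.509, -0.1534, 0.268]
tcp_rot: [0.0, 0.63, 0.777, -0.0]
wrist_force: [-0.2, 1.4, -3.1]
opening: 0.0432
finger_force: 112.1
```

servo_tool:
  increments:
    - [[0.3, 0.0015, 0, 0, 0], [0.3, 0, 0, 0, 0], [0.3, 0, 0, 0, 0]]

```text
time_s: 7.75
tcp_pos: [0.5088, -0.1521, 0.268]
tcp_rot: [0.0, 0.63, 0.777, 0.0]
wrist_force: [-0.5, 0.8, -0.6]
opening: 0.0433
finger_force: 112.4
```

servo_tool:
  increments:
    - [[0.3, 0.0015, 0, 0, 0], [0.3, 0, 0, 0, 0], [0.3, 0, 0, 0, 0]]

```text
time_s: 8.0
tcp_pos: [0.5085, -0.1506, 0.2679]
tcp_rot: [0.0, 0.63, 0.777, -0.0]
wrist_force: [0.5, 0.6, -2.3]
opening: 0.0432
finger_force: 112.6
```

servo_tool:
  increments:
    - [[0.3, 0.0015, 0, 0, 0], [0.3, 0, 0, 0, 0], [0.3, 0, 0, 0, 0]]

```text
time_s: 8.25
tcp_pos: [0.5081, -0.1492, 0.2679]
tcp_rot: [0.0, 0.63, 0.777, -0.0]
wrist_force: [-0.4, 0.4, -2.3]
opening: 0.0436
finger_force: 112.8
```

```bash
python3 lid.py
```

```text
[ 0.50813568 -0.14915414  0.26791016] 101.92074603173897 [-0.37521065  0.37728107 -2.29023119] [0.25117014 0.0395831  0.01227067] 8.25
```

servo_tool:
  increments:
    - [[0.3, 0.0015, 0, 0, 0], [0.3, 0, 0, 0, 0], [0.3, 0.0015, 0, 0, 0], [0.3, 0, 0, 0, 0], [0.3, 0, 0, 0, 0]]

```text
time_s: 8.67
tcp_pos: [0.5076, -0.1463, 0.2681]
tcp_rot: [0.0, 0.63, 0.777, 0.0]
wrist_force: [-0.4, -0.5, 0.1]
opening: 0.0434
finger_force: 113.5
```

servo_tool:
  increments:
    - [[0.3, 0.0015, 0, 0, 0], [0.3, 0, 0, 0, 0], [0.3, 0.0015, 0, 0, 0], [0.3, 0, 0, 0, 0], [0.3, 0, 0, 0, 0]]

```text
time_s: 9.08
tcp_pos: [0.507, -0.1434, 0.2683]
tcp_rot: [0.0, 0.63, 0.777, 0.0]
wrist_force: [-0.0, -0.4, 5.9]
opening: 0.0435
finger_force: 114.4
```

servo_tool:
  increments:
    - [[0.3, 0.0015, 0, 0, 0], [0.3, 0, 0, 0, 0], [0.3, 0, 0, 0, 0]]

```text
time_s: 9.33
tcp_pos: [0.5067, -0.142, 0.2683]
tcp_rot: [0.001, 0.63, 0.777, -0.0]
wrist_force: [-0.8, -1.3, 6.9]
opening: 0.0434
finger_force: 114.8
```

servo_tool:
  increments:
    - [[0.3, 0.0015, 0, 0, 0], [0.3, 0, 0, 0, 0], [0.3, 0, 0, 0, 0]]

```text
time_s: 9.58
tcp_pos: [0.5065, -0.1406, 0.2684]
tcp_rot: [0.001, 0.63, 0.777, -0.0]
wrist_force: [-0.6, -1.0, 6.0]
opening: 0.0433
finger_force: 115.0
```

```bash
python3 lid.py
```

```text
[ 0.50646814 -0.14062951  0.26844423] 101.91334717057173 [-0.64509623 -0.98280537  5.9545353 ] [-0.39349486  0.16849885  0.06513389] 9.5833
```

servo_tool:
  increments:
    - [[0.3, 0, 0, -0.0015, 0], [0.3, -0.002, 0, 0, 0], [0.3, 0, 0, 0, 0], [0.3, 0, 0, 0, 0]]

```text
time_s: 9.92
tcp_pos: [0.5066, -0.1423, 0.2688]
tcp_rot: [-0.001, 0.63, 0.777, -0.0]
wrist_force: [0.6, 0.3, -2.8]
opening: 0.0434
finger_force: 113.7
```

```bash
python3 lid.py
```

```text
[ 0.50655653 -0.14230342  0.26880489] 101.91262244783424 [ 0.60880801  0.28593703 -2.81824205] [ 0.01603518 -0.03334137  0.0175251 ] 9.9167
```

servo_tool:
  increments:
    - [[0.3, -0.002, 0, 0, 0], [0.3, 0, 0, 0, 0], [0.3, 0, 0, 0, 0]]

```text
time_s: 10.17
tcp_pos: [0.5071, -0.1444, 0.2692]
tcp_rot: [-0.0, 0.63, 0.777, -0.0]
wrist_force: [0.1, 0.2, -2.2]
opening: 0.0434
finger_force: 113.7
```

```bash
python3 lid.py
```

```text
[ 0.50706625 -0.1443634   0.26915403] 101.91119044055132 [ 0.1176715   0.2229767  -2.19219964] [ 0.00770202  0.02169505 -0.01629184] 10.1667
```

servo_tool:
  increments:
    - [[0.3, -0.002, 0, 0, 0], [0.3, 0, 0, 0, 0], [0.3, 0, 0, 0, 0]]

```text
time_s: 10.42
tcp_pos: [0.5075, -0.1463, 0.2693]
tcp_rot: [-0.0, 0.63, 0.777, 0.0]
wrist_force: [0.4, -0.1, -2.3]
opening: 0.0434
finger_force: 113.3
```

```bash
python3 lid.py
```

```text
[ 0.50747213 -0.14628309  0.26931702] 101.91184536896188 [ 0.37883471 -0.06335224 -2.31301552] [0.12766209 0.00815963 0.01369208] 10.4167
```

servo_tool:
  increments:
    - [[0.3, -0.002, 0, 0, 0], [0.3, 0, 0, 0, 0], [0.3, 0, 0, 0, 0]]

```text
time_s: 10.67
tcp_pos: [0.5079, -0.1483, 0.2694]
tcp_rot: [-0.0, 0.63, 0.777, 0.0]
wrist_force: [0.2, 1.0, -1.8]
opening: 0.0431
finger_force: 113.0
```

```bash
python3 lid.py
```

```text
[ 0.50790536 -0.14825404  0.26935982] 101.91230953149633 [ 0.15158425  0.99748444 -1.83019037] [0.15150699 0.08376549 0.00321668] 10.6667
```

servo_tool:
  increments:
    - [[0.3, -0.002, 0, 0, 0], [0.3, 0, 0, 0, 0], [0.3, 0, 0, 0, 0]]

```text
time_s: 10.92
tcp_pos: [0.5083, -0.1502, 0.2693]
tcp_rot: [-0.0, 0.63, 0.777, 0.0]
wrist_force: [-0.1, 0.7, -2.7]
opening: 0.0435
finger_force: 112.6
```

```bash
python3 lid.py
```

```text
[ 0.50831129 -0.15018786  0.26934911] 101.9134532703926 [-0.12150965  0.74444163 -2.66033414] [0.27704979 0.08618546 0.034669  ] 10.9167
```

servo_tool:
  increments:
    - [[0.3, -0.002, 0, 0, 0], [0.3, -0.002, 0, 0, 0], [0.3, 0, 0, 0, 0], [0.3, 0, 0, 0, 0]]

```text
time_s: 11.25
tcp_pos: [0.5092, -0.1541, 0.2693]
tcp_rot: [-0.0, 0.63, 0.777, 0.0]
wrist_force: [-0.2, 1.7, -3.6]
opening: 0.0435
finger_force: 112.0
```

```bash
python3 lid.py
```

```text
[ 0.50916208 -0.15414678  0.26931108] 101.90988163450061 [-0.22832294  1.68270636 -3.56354315] [0.439402   0.1072669  0.05418851] 11.25
```

servo_tool:
  increments:
    - [[0.3, -0.002, 0, 0, 0], [0.3, -0.002, 0, 0, 0], [0.3, 0, 0, 0, 0], [0.3, 0, 0, 0, 0]]

```text
time_s: 11.58
tcp_pos: [0.51, -0.158, 0.2693]
tcp_rot: [-0.0, 0.63, 0.777, 0.0]
wrist_force: [-0.7, 2.0, -2.6]
opening: 0.0431
finger_force: 111.9
```

```bash
python3 lid.py
```

```text
[ 0.50997511 -0.15803818  0.26931116] 101.90954416043992 [-0.74622716  1.9848511  -2.58307731] [0.72953502 0.12180685 0.04061545] 11.5833
```

servo_tool:
  increments:
    - [[0.3, -0.002, 0, 0, 0], [0.3, -0.002, 0, 0, 0], [0.3, 0, 0, 0, 0], [0.3, 0, 0, 0, 0]]

```text
time_s: 11.92
tcp_pos: [0.5108, -0.1619, 0.2693]
tcp_rot: [-0.0, 0.63, 0.777, 0.0]
wrist_force: [-1.4, 2.9, -3.1]
opening: 0.043
finger_force: 111.9
```

```bash
python3 lid.py
```

```text
[ 0.51077949 -0.16193684  0.26931332] 101.91373666764632 [-1.39126823  2.92289708 -3.06568986] [0.82785266 0.21986592 0.03380459] 11.9167
```

servo_tool:
  increments:
    - [[0.3, 0.005, 0, 0, 0], [0.3, 0.005, 0, 0, 0], [0.3, 0.005, 0, 0, 0], [0.3, 0.003, 0, 0, 0], [0.3, 0, 0, 0, 0], [0.3, 0, 0, 0, 0]]

```text
time_s: 12.42
tcp_pos: [0.5072, -0.1442, 0.2696]
tcp_rot: [0.0, 0.63, 0.777, -0.0]
wrist_force: [-0.2, 0.1, -2.1]
opening: 0.0431
finger_force: 115.0
```

```bash
cat > fit.py <<'E'
from h import *
from scipy.optimize import minimize
import sys
p,y,o=pose(); print(p,np.degrees(y),o["wrist_force"],o["torque"],o["time_s"])
cal=calibration("scene"); im=snapshot("scene"); g=green(im)
n,l,s,_=cv2.connectedComponentsWithStats(g); i=1+s[1:,4].argmax(); g=(l==i).astype(np.float32)
b=y-np.pi/2; v=np.array([np.cos(b),np.sin(b)]);u=np.array([v[1],-v[0]])
G=p+[0,0,.019]
box=np.array([(x,yy,z) for x in(-.183,.013) for yy in(-.097,.097) for z in(.014,.019)])
skirt=np.array([(x,yy,z) for x in(-.183,-.178) for yy in(-.097,.097) for z in(.004,.014)])
tab=np.array([(x,yy,z) for x,z in((-.181,.016),(-.2126,.0476)) for yy in(-.023,.023)])
kn=[np.array([(x,yy+c,z) for x in(-.0135,.0135) for yy in(-.01,.01) for z in(-.0135,.0135)]) for c in(-.06,.06)]
S=8
def world(P,q):
    hx,hy,hz,t,r=q; c,s=np.cos(t),np.sin(t)
    X=P[:,0]*c+P[:,2]*s+hx; Z=-P[:,0]*s+P[:,2]*c+hz; Y=P[:,1]+hy
    # small yaw r about z
    return np.c_[G[:2]+np.outer(X-r*Y,u)+np.outer(Y+r*X,v), G[2]+Z]
def ren(q):
    m=np.zeros((420,560),np.uint8)
    for P in [box,skirt,tab]+kn:
        h=cv2.convexHull(proj(world(P,q),cal).astype(np.float32))[:,0]
        k=np.zeros_like(m); cv2.fillConvexPoly(k,np.round(h*16).astype(np.int32),255,cv2.LINE_AA,4); m=np.maximum(m,k)
    return m/255.
ign=np.zeros_like(g)
q0=proj(G,cal)[0]; ign[:int(q0[1])+6]=1   # gripper zone
W=1-ign
f=lambda q:np.abs((ren(q)-g)*W).sum()
best=None
for t0 in (1.4,1.57,1.7):
    x0=np.array([-.0375*np.sin(t0)+.2005*np.cos(t0),0,-.2,t0,0])
    r=minimize(f,x0,method="Nelder-Mead",options=dict(initial_simplex=np.vstack([x0]+[x0+d for d in np.diag([.01,.01,.01,.15,.05])]),maxiter=500))
    print(r.fun,np.round(r.x[:3]*1000,1),np.degrees(r.x[3:]).round(1))
    if best is None or r.fun<best.fun: best=r
q=best.x; h=world(np.zeros((1,3)),q)[0]; print("hinge",h.round(4),"u off H",(h[:2]-[.5018,-.1191])@u)
vis=im.copy(); vis[...,0]=np.maximum(vis[...,0],(255*(np.abs(ren(q)-g)>.5)).astype(np.uint8))
x0,y0=int(q0[0])-70,int(q0[1])-20
cv2.imwrite(sys.argv[1],cv2.resize(vis[y0:y0+130,x0:x0+150],None,fx=4,fy=4,interpolation=cv2.INTER_NEAREST)[:,:,::-1])
E
python3 fit.py pics/f1.png
```

```text
[ 0.50716847 -0.14417353  0.26962271] 101.94251732578485 [-0.16231964  0.14660556 -2.13748984] [-0.02654904 -0.00134428 -0.06615035] 12.4167
818.2941176470588 [  23.8    5.7 -178.9] [33.8 -0.1]
866.2078431372548 [  -6.1   12.  -162. ] [35.6 -7.5]
808.0431372549019 [   2.1   -5.1 -204.5] [34.5 12.1]
hinge [ 0.5032 -0.1482  0.0841] u off H 0.028810411278028896
```

View pics/f1.png

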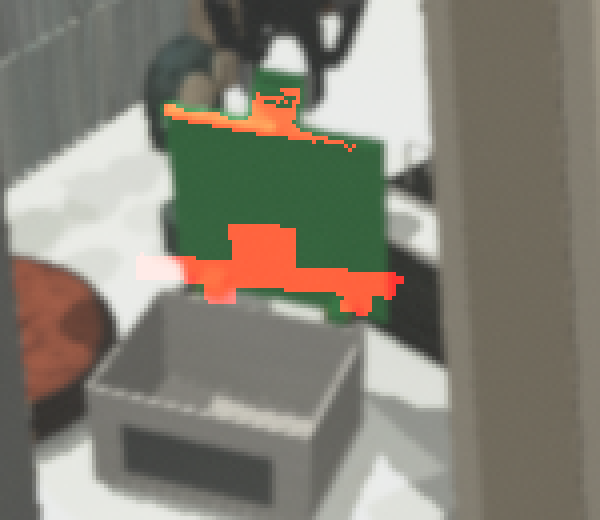

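Crop f1 shows the lid nearly upright behind the caddy, but my fit fell into a wrong local minimum. I'll constrain it with the known grip.

```bash
python3 - <<'E'
s=open('fit.py').read()
a=s.index("f=lambda q"); b=s.index("q=best.x")
s=s[:a]+'''def full(k):
    t,dx,dz,hy,r=k; c,sn=np.cos(t),np.sin(t); gx,gz=-.2005+dx,.0375+dz
    return np.array([-(gx*c+gz*sn),hy,gx*sn-gz*c,t,r])
f=lambda k:np.abs((ren(full(k))-g)*W).sum()+3*((k[1]/.003)**2+(k[2]/.003)**2+(k[3]/.003)**2+(k[4]/.02)**2)
best=None
for t0 in (1.45,1.55,1.65):
    x0=np.array([t0,0,0,0,0])
    r=minimize(f,x0,method="Nelder-Mead",options=dict(initial_simplex=np.vstack([x0]+[x0+d for d in np.diag([.06,.003,.003,.003,.02])]),maxiter=500))
    print(f(x0),r.fun,np.degrees(r.x[[0,4]]).round(1),np.round(r.x[1:4]*1000,1))
    if best is None or r.fun<best.fun: best=r
best.x=full(best.x)
'''+s[b:]
open('fit.py','w').write(s)
E
python3 fit.py pics/f2.png
```

```text
[ 0.50717741 -0.14429715  0.26952451] 101.93378867990155 [ 0.09559468  0.2537996  -2.14854423] [-0.02891145 -0.02721226 -0.01792479] 12.4667
2526.6352941176474 346.69921929572985 [29.2  1.9] [5.9 5.9 1.7]
2725.4549019607844 406.1960180032094 [28.2  2.9] [ 4.2  6.9 14.1]
2905.3098039215683 340.5542889606917 [29.2  1.3] [2.6 5.7 6.4]
hinge [ 0.5482 -0.2906  0.1544] u off H 0.17741505511114616
```

```bash
sed -i 's/^n,l,s,_=.*/h_=cv2.cvtColor(im,cv2.COLOR_RGB2HSV); c0=proj(p+[0,0,-.06],cal)[0].astype(int); print("hsv",h_[c0[1],c0[0]],s_ if 0 else ""); g=cv2.inRange(h_,(50,90,40),(90,255,255)); n,l=cv2.connectedComponents(g); g=(l==l[c0[1],c0[0]]).astype(np.float32); print(g.sum())/' fit.py; python3 fit.py pics/f2.png
```

```text
[ 0.50717881 -0.14439278  0.26945028] 101.92204657752069 [ 0.35656006 -0.06370031 -2.45193394] [ 0.03967321 -0.05651323 -0.0225275 ] 12.5167
hsv [ 66 116  99] 
2410.0
389.321568627451 245.56174927860746 [77.1 -2.3] [-4.   7.9  4.9]
595.5176470588235 250.19051832512906 [77.3 -1.1] [-6.3  6.3  4.4]
819.6196078431374 242.60038441878098 [77.1 -1.9] [-6.2  6.1  6. ]
hinge [ 0.5137 -0.1468  0.0773] u off H 0.02954901859356769
```

View pics/f2.png

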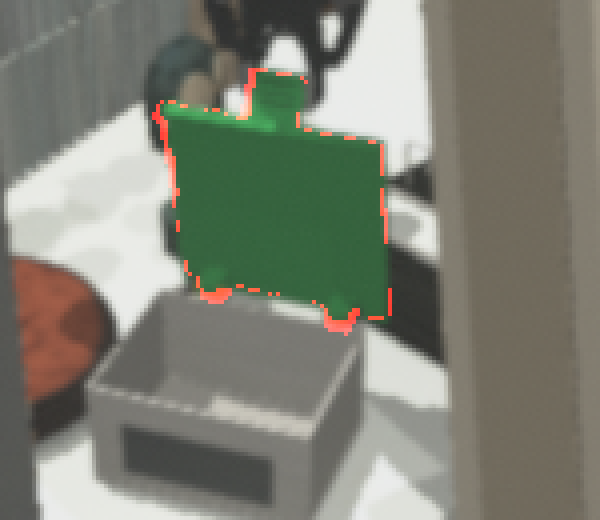

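The fit overlays the lid well: it leans about 13° forward, with its knuckles just above the caddy's back rim. I check camera bias against the caddy rim.

```bash
python3 - <<'E'
from h import *
cal=calibration("scene")
u=np.array([.2055,-.9785]);v=np.array([.9785,.2055]);H=np.array([.5018,-.1191])
p,y,o=pose(); q0=proj(p+[0,0,.019],cal)[0]; x0,y0=int(q0[0])-70,int(q0[1])-20
for n,x,yy,c in [("BL",.075,.095,(160,292)),("BR",.075,-.095,(362,348)),("FR",-.075,-.095,(310,435)),("FL",-.075,.095,(88,383))]:
    P=np.r_[H+(x-.101)*u+yy*v,.1]; a=np.array([x0+c[0]/4,y0+c[1]/4]); 
    R_=ray([a],cal,.1)[0,:2]-H; print(n,proj(P,cal)[0].round(1),a,"obs u+101,v",R_@u+.101,R_@v)
E
```

```text
BL [259.8 207. ] [260. 209.] obs u+101,v 0.06411157932067607 0.08939419565483873
BR [311.6 218. ] [310.5 223. ] obs u+101,v 0.04678031233335646 -0.10019649383118179
FR [296.8 244.9] [297.5  244.75] obs u+101,v -0.07364807897903963 -0.09664385543496865
FL [241.  231.7] [242.   231.75] obs u+101,v -0.0740053814055722 0.09172329308423041
```

```bash
cat > prof.py <<'E'
import re
s=open('fit.py').read(); exec(s[:s.index("def full")].replace("sys.argv[1]","''"))
Hh=np.array([.5018,-.1191]); cu,cv_=.2055,.9785
U=np.array([.2055,-.9785]);V=np.array([.9785,.2055])
rim=np.array([np.r_[Hh+(x-.101)*U+yy*V,z] for x in(-.075,.075) for yy in(-.095,.095) for z in (0,.1)])
k=np.zeros((420,560),np.uint8); cv2.fillConvexPoly(k,cv2.convexHull(proj(rim,cal).astype(np.float32)).astype(np.int32),1); 
k=cv2.dilate(k,np.ones((5,5),np.uint8)); W=W*(1-k); W[:]=np.where(k>0,0,1); 
W[:int(q0[1])-4]=0
hg=(G[:2]-Hh)@U
g=cv2.GaussianBlur(g,(3,3),0)
R0=ren; ren=lambda q:cv2.GaussianBlur(R0(q).astype(np.float32),(3,3),0)
def run(hu,hz):
    f=lambda k:(((ren([hu-hg,k[1],hz-G[2],k[0],k[2]])-g)*W)**2).sum()
    x0=np.array([1.45,0,0]); r=minimize(f,x0,method="Nelder-Mead",options=dict(initial_simplex=np.vstack([x0]+[x0+d for d in np.diag([.1,.004,.03])]),maxiter=150)); 
    t=r.x[0]; gx=-.2005*np.cos(t)+.0375*np.sin(t); gz=.2005*np.sin(t)+.0375*np.cos(t)
    return f"{r.fun:.0f} th{np.degrees(t):.1f} gripdev u{1000*(hu+gx-hg):.1f} z{1000*(hz+gz-G[2]):.1f}"
for hz in (.08,.086,.092,.098): print(hz,[ (hu,run(hu,hz)) for hu in (-.005,.005,.015,.025)])
E
python3 prof.py
```

```text
[ 0.50717392 -0.14444609  0.26937957] 101.91343422085382 [ 0.34181347 -0.31354327 -2.15025929] [-0.0161646   0.02328036  0.01670576] 12.5667
hsv [ 65 113  99] 
2417.0
0.08 [(-0.005, '70 th84.9 gripdev u-11.4 z-5.3'), (0.005, '54 th81.9 gripdev u-11.9 z-4.6'), (0.015, '48 th79.5 gripdev u-10.6 z-4.4'), (0.025, '54 th76.8 gripdev u-10.3 z-4.6')]
0.086 [(-0.005, '65 th82.2 gripdev u-21.1 z1.4'), (0.005, '59 th79.4 gripdev u-20.9 z1.6'), (0.015, '62 th76.9 gripdev u-19.8 z1.4'), (0.025, '105 th74.6 gripdev u-18.1 z0.9')]
0.092 [(-0.005, '72 th79.6 gripdev u-30.2 z7.6'), (0.005, '74 th76.7 gripdev u-30.5 z7.4'), (0.015, '110 th74.5 gripdev u-28.2 z6.9'), (0.025, '182 th72.1 gripdev u-27.0 z5.9')]
0.098 [(-0.005, '89 th77.3 gripdev u-38.4 z13.5'), (0.005, '113 th74.8 gripdev u-37.2 z12.9'), (0.015, '184 th72.4 gripdev u-35.6 z12.1'), (0.025, '268 th70.0 gripdev u-34.1 z10.9')]
```

The lid leans forward because the pads hold it with torsional windup. I go back to where it should stand upright, ease the grip to let the windup slip out, then look again.

servo_tool:
  increments:
    - [[0.3, -0.005, 0, 0, 0], [0.3, -0.005, 0, 0, 0], [0.3, -0.005, 0, 0, 0], [0.3, -0.004, 0, 0, 0], [0.3, 0, 0, 0, 0], [0.3, 0, 0, 0, 0], [0.3, 0, 0, 0, 0], [0.3, 0, 0, 0, 0]]
  squeeze: 20

```text
time_s: 13.28
tcp_pos: [0.5109, -0.1627, 0.2693]
tcp_rot: [-0.0, 0.63, 0.777, 0.0]
wrist_force: [-0.0, 2.0, -3.9]
opening: 0.0432
finger_force: 111.7
```

```bash
python3 prof.py
```

```text
[ 0.51087043 -0.16267067  0.26925867] 101.92069020511293 [-0.03352104  2.0307459  -3.87022381] [0.88038024 0.20780288 0.01456907] 13.2833
hsv [ 66 120 100] 
2558.0
0.08 [(-0.005, '80 th91.0 gripdev u-8.6 z-8.4'), (0.005, '58 th87.9 gripdev u-9.5 z-6.5'), (0.015, '47 th84.9 gripdev u-10.0 z-5.2'), (0.025, '52 th82.2 gripdev u-9.5 z-4.5')]
0.086 [(-0.005, '70 th87.6 gripdev u-20.5 z-0.4'), (0.005, '59 th85.3 gripdev u-18.4 z0.6'), (0.015, '62 th82.2 gripdev u-19.5 z1.5'), (0.025, '98 th79.8 gripdev u-18.1 z1.7')]
0.092 [(-0.005, '71 th84.9 gripdev u-29.8 z6.8'), (0.005, '75 th82.3 gripdev u-29.2 z7.5'), (0.015, '102 th79.5 gripdev u-29.1 z7.7'), (0.025, '180 th77.6 gripdev u-26.0 z7.6')]
0.098 [(-0.005, '91 th82.4 gripdev u-38.8 z13.4'), (0.005, '111 th79.4 gripdev u-39.4 z13.7'), (0.015, '181 th77.1 gripdev u-37.7 z13.6'), (0.025, '266 th74.3 gripdev u-37.7 z12.9')]
```

servo_tool:
  increments:
    - [[0.52, 0, 0, 0, 0], [0.52, 0, 0, 0, 0]]
  squeeze: 20

```text
time_s: 13.5
tcp_pos: [0.511, -0.1629, 0.2695]
tcp_rot: [0.0, 0.63, 0.777, -0.0]
wrist_force: [-1.2, 2.2, -3.8]
opening: 0.0444
finger_force: 57.3
```

```bash
python3 lid.py
```

```text
[ 0.51103523 -0.16290953  0.26952171] 101.91984291541738 [-1.18900175  2.15748119 -3.83311706] [ 0.59703268  0.19579966 -0.03367275] 13.5
```

servo_tool:
  increments:
    - [[0.525, 0, 0, 0, 0], [0.53, 0, 0, 0, 0], [0.53, 0, 0, 0, 0]]

```text
time_s: 13.75
tcp_pos: [0.5111, -0.163, 0.2695]
tcp_rot: [0.0, 0.63, 0.777, -0.0]
wrist_force: [0.1, 1.5, -3.1]
opening: 0.0455
finger_force: 26.6
```

```bash
python3 lid.py
```

```text
[ 0.51110986 -0.16301433  0.26952263] 101.919184387786 [ 0.1441786   1.52272881 -3.08320866] [0.35848111 0.12944453 0.01558674] 13.75
```

servo_tool:
  increments:
    - [[0.53, -0.004, 0, 0, 0], [0.53, -0.003, 0, 0, 0], [0.53, 0, 0, 0, 0], [0.53, 0, 0, 0, 0], [0.3, 0, 0, 0, 0], [0.3, 0, 0, 0, 0], [0.3, 0, 0, 0, 0]]
  squeeze: 100

```text
time_s: 14.33
tcp_pos: [0.5125, -0.1697, 0.2695]
tcp_rot: [0.0, 0.63, 0.777, -0.0]
wrist_force: [-0.1, 0.8, -2.3]
opening: 0.0437
finger_force: 101.7
```

```bash
python3 lid.py
```

```text
[ 0.51248478 -0.16973735  0.26946999] 101.91744992113696 [-0.09956733  0.75939463 -2.26417738] [0.37797023 0.12832079 0.04639897] 14.3333
```

servo_tool:
  increments:
    - [[0.3, 0.002, 0, 0, 0], [0.3, 0.002, 0, 0, 0], [0.3, 0, 0, 0, 0], [0.3, 0, 0, 0, 0]]

```text
time_s: 14.67
tcp_pos: [0.5116, -0.1657, 0.2695]
tcp_rot: [0.0, 0.63, 0.777, -0.0]
wrist_force: [-0.0, 0.3, -3.2]
opening: 0.0437
finger_force: 102.3
```

```bash
python3 lid.py
```

```text
[ 0.51163376 -0.16565844  0.26950651] 101.93296258056449 [-0.03553722  0.29425688 -3.18877668] [ 0.23858534 -0.00640262 -0.02419078] 14.6667
```

servo_tool:
  increments:
    - [[0.3, 0.002, 0, 0, 0], [0.3, 0, 0, 0, 0], [0.3, 0, 0, 0, 0]]

```text
time_s: 14.92
tcp_pos: [0.5112, -0.1638, 0.2694]
tcp_rot: [0.0, 0.63, 0.777, -0.0]
wrist_force: [-0.4, 0.5, -2.7]
opening: 0.0437
finger_force: 102.5
```

```bash
python3 lid.py
```

```text
[ 0.51122654 -0.1638066   0.2694029 ] 101.92339362433056 [-0.3517089   0.48964163 -2.66226242] [0.13803892 0.06432468 0.00451397] 14.9167
```

servo_tool:
  increments:
    - [[0.3, 0.002, 0, 0, 0], [0.3, 0, 0, 0, 0], [0.3, 0, 0, 0, 0]]

```text
time_s: 15.17
tcp_pos: [0.5108, -0.1619, 0.2694]
tcp_rot: [0.0, 0.63, 0.777, -0.0]
wrist_force: [0.1, -0.6, -2.3]
opening: 0.0437
finger_force: 102.9
```

```bash
python3 lid.py
```

```text
[ 0.51078353 -0.16187887  0.26940089] 101.9214703586649 [ 0.11322411 -0.5868701  -2.33121417] [-0.00782929 -0.02289369 -0.02795423] 15.1667
```

servo_tool:
  increments:
    - [[0.3, 0.005, 0, 0, 0], [0.3, 0.004, 0, 0, 0], [0.3, 0, 0, 0, 0], [0.3, 0, 0, 0, 0]]

```text
time_s: 15.5
tcp_pos: [0.5089, -0.1528, 0.2695]
tcp_rot: [0.0, 0.63, 0.777, 0.0]
wrist_force: [0.2, -1.1, -2.2]
opening: 0.0434
finger_force: 103.1
```

```bash
python3 lid.py
```

```text
[ 0.50891923 -0.15275188  0.26952627] 101.94998329845981 [ 0.16163536 -1.06202742 -2.23881672] [-0.08594932 -0.07511938 -0.01012832] 15.5
```

servo_tool:
  increments:
    - [[0.3, 0.003, 0, 0, 0], [0.3, 0, 0, 0, 0], [0.3, 0, 0, 0, 0]]

```text
time_s: 15.75
tcp_pos: [0.5083, -0.15, 0.2694]
tcp_rot: [0.0, 0.63, 0.777, -0.0]
wrist_force: [-0.7, -1.3, -2.3]
opening: 0.0433
finger_force: 103.1
```

```bash
python3 lid.py
```

```text
[ 0.50831411 -0.1500459   0.2693925 ] 101.92633036097273 [-0.69560774 -1.26019288 -2.33947525] [-0.06319424 -0.04154483 -0.0069582 ] 15.75
```

servo_tool:
  increments:
    - [[0.3, 0.003, 0, 0, 0], [0.3, 0, 0, 0, 0], [0.3, 0, 0, 0, 0]]

```text
time_s: 16.0
tcp_pos: [0.5077, -0.1472, 0.2694]
tcp_rot: [0.0, 0.63, 0.777, -0.0]
wrist_force: [0.3, -0.9, -2.7]
opening: 0.0433
finger_force: 103.5
```

```bash
python3 lid.py
```

```text
[ 0.50769207 -0.14718538  0.26940645] 101.92239367669174 [ 0.34208687 -0.91768747 -2.67204197] [-0.21747487 -0.07554594 -0.00798316] 16.0
```

servo_tool:
  increments:
    - [[0.3, 0.003, 0, 0, 0], [0.3, 0, 0, 0, 0], [0.3, 0, 0, 0, 0]]

```text
time_s: 16.25
tcp_pos: [0.5071, -0.1443, 0.2694]
tcp_rot: [0.0, 0.63, 0.777, -0.0]
wrist_force: [0.4, -1.4, -2.9]
opening: 0.0434
finger_force: 104.0
```

```bash
python3 lid.py
```

```text
[ 0.50707882 -0.14425308  0.26940786] 101.92336903294188 [ 0.41414066 -1.42179538 -2.92654651] [-0.37077097 -0.0852716  -0.00218799] 16.25
```

Both walls are found: the rear one at y≈-0.1618 and the front one at y≈-0.150. The span of about 12 mm matches the bore. I centre at y≈-0.156 and begin a gentle lift.

servo_tool:
  increments:
    - [[0.3, -0.004, 0, 0, 0], [0.3, -0.004, 0, 0, 0], [0.3, -0.004, 0, 0, 0], [0.3, 0, 0, 0, 0], [0.3, 0, 0, 0, 0]]

```text
time_s: 16.67
tcp_pos: [0.5096, -0.1564, 0.2692]
tcp_rot: [-0.0, 0.63, 0.776, 0.0]
wrist_force: [0.3, 0.2, -2.2]
opening: 0.0437
finger_force: 102.9
```

```bash
sed -i 's/for hz in .*/for hz in (.08,.084): print(hz,[(hu,run(hu,hz)) for hu in (-.005,.0,.005)])/' prof.py; python3 prof.py
```

```text
[ 0.50957104 -0.15636415  0.26918342] 101.88234462354242 [ 0.33577637  0.1528562  -2.16140845] [-0.02978115  0.0245811  -0.02064316] 16.6667
hsv [ 66 121  99] 
2541.0
0.08 [(-0.005, '67 th88.7 gripdev u-10.2 z-6.9'), (0.0, '55 th87.0 gripdev u-11.0 z-6.0'), (0.005, '47 th85.8 gripdev u-10.5 z-5.5')]
0.084 [(-0.005, '58 th86.6 gripdev u-17.5 z-1.8'), (0.0, '50 th85.1 gripdev u-17.6 z-1.2'), (0.005, '46 th83.9 gripdev u-17.2 z-0.8')]
```

servo_tool:
  increments:
    - [[0.3, 0, 0, -0.0015, 0], [0.3, 0, 0, -0.0015, 0], [0.3, 0, 0, 0, 0], [0.3, 0, 0, 0, 0]]

```text
time_s: 17.05
tcp_pos: [0.5093, -0.1557, 0.2717]
tcp_rot: [-0.001, 0.63, 0.777, -0.0]
wrist_force: [-0.9, 0.3, -10.6]
opening: 0.0436
finger_force: 104.3
```

```bash
python3 lid.py
```

```text
[ 0.50926217 -0.15567403  0.27169694] 101.93087790073302 [ -0.87770927   0.33845629 -10.5855911 ] [ 0.07823008 -0.05999281 -0.03098356] 17.05
```

The lift force rose by 8 N, so a lip has caught. I take one look with the wrist camera to get the lean precisely.

servo_tool:
  increments:
    - [[0.3, 0, 0, 0.0015, 0], [0.3, 0, 0, 0.001, 0], [0.3, 0, 0, 0, 0]]

```text
time_s: 17.3
tcp_pos: [0.5098, -0.1562, 0.2703]
tcp_rot: [0.001, 0.63, 0.777, 0.0]
wrist_force: [-0.8, 0.2, -2.5]
opening: 0.0436
finger_force: 104.8
```

```bash
python3 - <<'E'
from h import *
p,y,o=pose(); print(p.tolist(),y,o["wrist_force"],o["torque"])
cal=calibration("wrist"); im=snapshot("wrist"); import pickle; pickle.dump((p,y,cal,im),open("w.pkl","wb"))
G=p+[0,0,.019]; b=y-np.pi/2; v=np.array([np.cos(b),np.sin(b)]);u=np.array([v[1],-v[0]])
vis=im.copy()
for t,col in ((80,(255,0,0)),(90,(255,255,0))):
    t=np.radians(t); c,s=np.cos(t),np.sin(t)
    f=lambda x,yy,z: np.r_[G[:2]+((x+.2005)*c+(z-.0375)*s)*u+yy*v, G[2]-(x+.2005)*s+(z-.0375)*c]
    for a in [(-.183,-.097,.019),(-.183,.097,.019),(-.183,-.097,.004),(-.183,.097,.004),(.013,.097,.019),(.013,-.097,.019),(.013,.097,.014),(.013,-.097,.014),(0,.07,0),(0,-.07,0)]:
        q=proj(f(*a),cal)[0]; cv2.circle(vis,tuple(int(k) for k in q),3,col,1)
        print(round(np.degrees(t)),a,q.round(0))
cv2.imwrite("pics/w3.png",vis[:,:,::-1])
E
```

```text
[0.5097697383758629, -0.15618979999175406, 0.270257793813007] 1.7787815499081692 [-0.81521375  0.24896801 -2.53284857] [-0.04755433 -0.05098969  0.04801638]
80 (-0.183, -0.097, 0.019) [ 63. 239.]
80 (-0.183, 0.097, 0.019) [502. 239.]
80 (-0.183, -0.097, 0.004) [ 61. 205.]
80 (-0.183, 0.097, 0.004) [504. 206.]
80 (0.013, 0.097, 0.019) [381. 206.]
80 (0.013, -0.097, 0.019) [183. 206.]
80 (0.013, 0.097, 0.014) [381. 201.]
80 (0.013, -0.097, 0.014) [183. 201.]
80 (0, 0.07, 0) [357. 187.]
80 (0, -0.07, 0) [207. 187.]
90 (-0.183, -0.097, 0.019) [ 58. 234.]
90 (-0.183, 0.097, 0.019) [507. 234.]
90 (-0.183, -0.097, 0.004) [ 53. 200.]
90 (-0.183, 0.097, 0.004) [513. 201.]
90 (0.013, 0.097, 0.019) [384. 168.]
90 (0.013, -0.097, 0.019) [180. 168.]
90 (0.013, 0.097, 0.014) [384. 163.]
90 (0.013, -0.097, 0.014) [180. 163.]
90 (0, 0.07, 0) [360. 149.]
90 (0, -0.07, 0) [205. 149.]
```

View pics/w3.png

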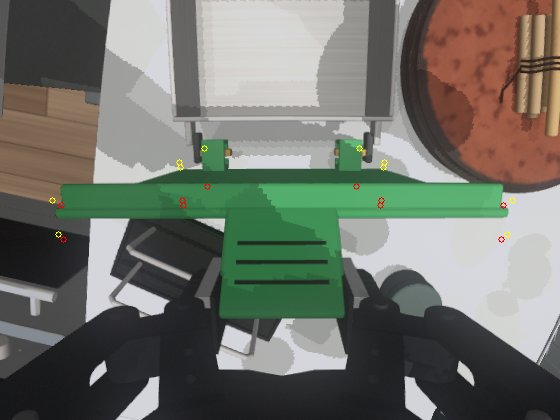

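The wrist view shows both brass pins at (228,152) and (338,152) beside the green knuckles, and the lid's top edge at rows 183–217. The lid is near upright with its top slightly forward. I fit the pose with this sharper view.

```bash
cat > wf.py <<'E'
import sys
from h import *
from scipy.optimize import minimize
p,y,o=pose(); cal=calibration("wrist"); im=snapshot("wrist"); print(p.round(4),o["time_s"])
s=open('fit.py').read(); b=y-np.pi/2; v=np.array([np.cos(b),np.sin(b)]);u=np.array([v[1],-v[0]]); G=p+[0,0,.019]
exec(s[s.index("box="):s.index("ign=")])
h_=cv2.cvtColor(im,cv2.COLOR_RGB2HSV); g=(cv2.inRange(h_,(50,90,25),(90,255,255))>0).astype(np.float32)
W=np.zeros_like(g); W[120:232,20:540]=1
g=cv2.GaussianBlur(g,(3,3),0); R0=ren; ren=lambda q:cv2.GaussianBlur(R0(q).astype(np.float32),(3,3),0)
f=lambda q:(((ren(q)-g)*W)**2).sum()
best=None
for t0 in (1.45,1.55):
    x0=np.array([-.035,0,-.2,t0,0]); 
    for k in range(2):
        r=minimize(f,x0,method="Nelder-Mead",options=dict(initial_simplex=np.vstack([x0]+[x0+d for d in np.diag([.008,.004,.006,.05,.02])]),maxiter=400)); x0=r.x
    print(round(r.fun),np.round(r.x[:3]*1000,1),np.degrees(r.x[3:]).round(1))
    if best is None or r.fun<best.fun: best=r
q=best.x; h=world(np.zeros((1,3)),q)[0]; print("hinge",h.round(4),"u rel H",((h[:2]-[.5018,-.1191])@u).round(4))
m=cv2.inRange(h_,(8,70,60),(28,255,255)); m[:125]=0;m[175:]=0;m[:,:190]=0;m[:,375:]=0
n,l,st,c=cv2.connectedComponentsWithStats(m)
for i in range(1,n):
    if st[i,4]>5: print("brass",st[i],c[i].round(1))
for sy in (-1,1):
    k=proj(world(np.array([[0,sy*.0465,0],[0.0,sy*.0465,0]]),q),cal)[0]; print("bore centre proj",k.round(1))
    P=np.r_[h[:2]+sy*.0465*v,h[2]]; print("  u px/mm",(proj(P+np.r_[u*.001,0],cal)-proj(P,cal)).round(2))
    k=proj(world(np.array([[-.0065,sy*.0465,-.003],[-.0065,sy*.0465,.003],[.0065,sy*.0465,-.003]]),q),cal); print("  centred pin box px",k.round(1).tolist())
E
python3 wf.py
```

```text
[ 0.5097 -0.1562  0.2703] 17.35
470 [ -30.5   -0.5 -208.3] [86.1  0.3]
472 [ -30.7   -0.6 -207.9] [86.1  0.3]
hinge [ 0.5028 -0.1265  0.081 ] u rel H 0.0074
brass [225 149   7   7  47] [227.9 152. ]
brass [334 149   5   7  31] [336.2 151.8]
brass [362 149   5   8  30] [363.6 152.3]
brass [200 150   1   6   6] [200.  152.5]
bore centre proj [231.2 155.8]
  u px/mm [[0.04 1.08]]
  centred pin box px [[230.1, 152.7], [230.3, 159.4], [232.0, 152.3]]
bore centre proj [331.6 155.3]
  u px/mm [[-0.04  1.08]]
  centred pin box px [[332.6, 152.3], [332.5, 158.9], [330.7, 151.8]]
```

servo_tool:
  increments:
    - [[0.53, -0.004, 0, 0.001, 0], [0.53, -0.004, 0, 0.001, 0], [0.53, -0.004, 0, 0.001, 0], [0.53, -0.004, 0, 0.001, 0], [0.53, -0.004, 0, 0, 0], [0.53, -0.004, 0, 0, 0], [0.53, -0.003, 0, 0, 0], [0.53, 0, 0, 0, 0]]
  squeeze: 20

```text
time_s: 18.07
tcp_pos: [0.5152, -0.1831, 0.2657]
tcp_rot: [-0.0, 0.63, 0.777, -0.0]
wrist_force: [0.7, 1.8, -2.9]
opening: 0.0454
finger_force: 25.8
```

servo_tool:
  increments:
    - [[0.53, 0, 0, 0, 0], [0.3, 0, 0, 0, 0], [0.3, 0, 0, 0, 0], [0.3, 0.004, 0, 0, 0], [0.3, 0.0035, 0, 0, 0], [0.3, 0, 0, 0, 0], [0.3, 0, 0, 0, 0]]
  squeeze: 100

```text
time_s: 18.65
tcp_pos: [0.5136, -0.1748, 0.266]
tcp_rot: [0.0, 0.63, 0.777, -0.0]
wrist_force: [-0.0, 0.3, -2.3]
opening: 0.0435
finger_force: 102.6
```

```bash
python3 lid.py; python3 wf.py
```

```text
[ 0.51358629 -0.17482715  0.26604615] 101.94639736108365 [-0.04358492  0.25555275 -2.26654721] [ 0.01848846  0.01167985 -0.05785476] 18.65
[ 0.5136 -0.1748  0.266 ] 18.65
577 [ -45.5   -0.7 -205.5] [90.1  0.3]
579 [ -45.4   -0.7 -205.5] [90.1  0.3]
hinge [ 0.5032 -0.1305  0.0795] u rel H 0.0115
brass [336 127   4   8  26] [337.7 130.7]
brass [198 128   2   8  14] [198.5 131.5]
brass [224 128   7   7  46] [226.8 130.9]
brass [364 128   5   7  35] [366. 131.]
bore centre proj [230.  139.7]
  u px/mm [[0.04 1.11]]
  centred pin box px [[228.9, 136.8], [229.1, 143.6], [230.9, 135.9]]
bore centre proj [332.3 139.2]
  u px/mm [[-0.04  1.11]]
  centred pin box px [[333.4, 136.3], [333.2, 143.1], [331.4, 135.4]]
```

The lid is upright now (90.1°) and rests at the rear wall. I move it forward 7 mm to the centre and lift gently.

servo_tool:
  increments:
    - [[0.3, 0.0035, 0, 0, 0], [0.3, 0.0035, 0, 0, 0], [0.3, 0, 0, -0.001, 0], [0.3, 0, 0, -0.001, 0], [0.3, 0, 0, -0.001, 0], [0.3, 0, 0, 0, 0]]

```text
time_s: 19.2
tcp_pos: [0.5122, -0.1683, 0.2691]
tcp_rot: [0.0, 0.63, 0.777, 0.0]
wrist_force: [0.4, 0.2, -1.6]
opening: 0.0436
finger_force: 102.9
```

servo_tool:
  increments:
    - [[0.3, 0, 0, -0.001, 0], [0.3, 0, 0, -0.001, 0], [0.3, 0, 0, 0, 0]]

```text
time_s: 19.45
tcp_pos: [0.5118, -0.1677, 0.2697]
tcp_rot: [-0.001, 0.63, 0.777, 0.0]
wrist_force: [1.3, 2.3, -14.7]
opening: 0.0436
finger_force: 104.0
```

```bash
python3 lid.py; python3 wf.py
```

```text
[ 0.51181536 -0.16773675  0.2696717 ] 101.92546678764755 [  1.27086649   2.34041931 -14.67254071] [ 0.35797529 -0.34409919 -0.08961245] 19.45
[ 0.5118 -0.1677  0.2697] 19.45
500 [ -42.4   -0.6 -206.4] [89.3  0.3]
499 [ -42.4   -0.5 -206.5] [89.3  0.2]
hinge [ 0.5024 -0.1264  0.0822] u rel H 0.0072
brass [225 137   7   7  47] [227.9 139.9]
brass [336 136   4   7  27] [337.6 139.1]
brass [364 136   4   8  29] [365.4 139.6]
bore centre proj [231.  143.5]
  u px/mm [[0.04 1.1 ]]
  centred pin box px [[229.9, 140.5], [230.1, 147.3], [231.9, 139.8]]
bore centre proj [332.7 143.1]
  u px/mm [[-0.04  1.1 ]]
  centred pin box px [[333.8, 140.2], [333.6, 147.0], [331.9, 139.5]]
```

servo_tool:
  increments:
    - [[0.3, 0, 0, 0.0015, 0], [0.3, 0, 0, 0.0015, 0], [0.3, 0.002, 0, 0, 0], [0.3, 0, 0, -0.001, 0], [0.3, 0, 0, -0.001, 0], [0.3, 0, 0, -0.001, 0], [0.3, 0, 0, 0, 0]]

```text
time_s: 20.08
tcp_pos: [0.5119, -0.1664, 0.2715]
tcp_rot: [0.001, 0.63, 0.777, 0.0]
wrist_force: [-1.0, -0.2, -1.9]
opening: 0.0434
finger_force: 104.8
```

```bash
python3 lid.py; python3 wf.py
```

```text
[ 0.51186842 -0.16643762  0.27148078] 101.91520175644723 [-1.00322607 -0.21631825 -1.91296962] [ 0.0010574  -0.03377404  0.07229573] 20.0833
[ 0.5119 -0.1664  0.2715] 20.0833
528 [ -42.8   -0.6 -206.1] [89.4  0.3]
523 [ -43.    -0.5 -206.1] [89.4  0.3]
hinge [ 0.5023 -0.1245  0.0844] u rel H 0.0054
brass [335 137   5   7  32] [337.1 140.1]
brass [363 137   4   8  28] [364.5 140.3]
brass [224 138   8   7  50] [227.3 140.7]
bore centre proj [230.3 142.3]
  u px/mm [[0.04 1.11]]
  centred pin box px [[229.1, 139.4], [229.4, 146.2], [231.1, 138.6]]
bore centre proj [332.2 141.9]
  u px/mm [[-0.04  1.11]]
  centred pin box px [[333.3, 138.9], [333.2, 145.7], [331.4, 138.2]]
```

It passed the lip at z=0.2715 with only the lid's weight on the wrist. I continue straight up.

servo_tool:
  increments:
    - [[0.3, 0, 0, -0.0015, 0], [0.3, 0, 0, -0.0015, 0], [0.3, 0, 0, -0.0015, 0], [0.3, 0, 0, 0, 0]]

```text
time_s: 20.47
tcp_pos: [0.5118, -0.1664, 0.2757]
tcp_rot: [0.0, 0.63, 0.777, 0.0]
wrist_force: [-0.1, 1.1, -1.1]
opening: 0.0434
finger_force: 104.8
```

servo_tool:
  increments:
    - [[0.3, 0, 0, -0.0015, 0], [0.3, 0, 0, -0.0015, 0], [0.3, 0, 0, -0.0015, 0], [0.3, 0, 0, -0.0015, 0], [0.3, 0, 0, 0, 0]]

```text
time_s: 20.88
tcp_pos: [0.5118, -0.1664, 0.2818]
tcp_rot: [0.0, 0.63, 0.777, 0.0]
wrist_force: [-1.1, -0.3, -1.3]
opening: 0.0434
finger_force: 104.8
```

servo_tool:
  increments:
    - [[0.3, 0, 0, -0.0025, 0], [0.3, 0, 0, -0.0025, 0], [0.3, 0, 0, -0.0025, 0], [0.3, 0, 0, -0.0025, 0], [0.3, 0, 0, -0.0025, 0], [0.3, 0, 0, -0.0025, 0], [0.3, 0, 0, 0, 0]]

```text
time_s: 21.47
tcp_pos: [0.5119, -0.1664, 0.297]
tcp_rot: [0.0, 0.63, 0.777, 0.0]
wrist_force: [0.2, 0.3, -2.2]
opening: 0.0434
finger_force: 104.8
```

```bash
python3 - <<'E'
from h import *
p,y,o=pose(); print(p,np.degrees(y))
r=plan([.438,-.3283,.322],np.radians(77),10,.3,start=[p[0],p[1],.322]); print(r)
E
```

```text
[ 0.5118646  -0.16636265  0.29696507] 101.91899466688157
[[0.3, -0.0143, -0.0106, -0.0, 0.0435], [0.3, -0.0148, -0.0099, -0.0, 0.0435], [0.3, -0.0152, -0.0093, -0.0, 0.0435], [0.3, -0.0156, -0.0086, -0.0, 0.0435], [0.3, -0.0159, -0.0079, -0.0, 0.0435], [0.3, -0.0163, -0.0072, -0.0, 0.0435], [0.3, -0.0166, -0.0065, -0.0, 0.0435], [0.3, -0.0168, -0.0058, -0.0, 0.0435], [0.3, -0.0171, -0.0051, -0.0, 0.0435], [0.3, -0.0173, -0.0043, -0.0, 0.0435]]
```

servo_tool:
  increments:
    - [[0.3, 0, 0, -0.005, 0], [0.3, 0, 0, -0.007, 0], [0.3, 0, 0, -0.008, 0], [0.3, 0, 0, -0.005, 0], [0.3, 0, 0, 0, 0]]

```text
time_s: 21.88
tcp_pos: [0.5121, -0.1665, 0.323]
tcp_rot: [0.001, 0.63, 0.777, 0.0]
wrist_force: [0.0, -0.7, -2.9]
opening: 0.0433
finger_force: 104.8
```

servo_tool:
  increments:
    - [[0.3, -0.0143, -0.0106, 0, 0.0435], [0.3, -0.0148, -0.0099, 0, 0.0435], [0.3, -0.0152, -0.0093, 0, 0.0435], [0.3, -0.0156, -0.0086, 0, 0.0435], [0.3, -0.0159, -0.0079, 0, 0.0435], [0.3, -0.0163, -0.0072, 0, 0.0435], [0.3, -0.0166, -0.0065, 0, 0.0435], [0.3, -0.0168, -0.0058, 0, 0.0435]]

```text
time_s: 22.55
tcp_pos: [0.4523, -0.2967, 0.3213]
tcp_rot: [-0.0, 0.756, 0.655, 0.0]
wrist_force: [-0.3, -0.2, -1.7]
opening: 0.0435
finger_force: 104.8
```

servo_tool:
  increments:
    - [[0.3, -0.0171, -0.0051, 0, 0.0435], [0.3, -0.0173, -0.0043, 0, 0.0435], [0.3, 0, 0, 0, 0], [0.3, 0, 0, 0, 0], [0.3, 0, 0, 0, 0], [0.3, 0, 0, 0, 0]]

```text
time_s: 23.05
tcp_pos: [0.4381, -0.3278, 0.3214]
tcp_rot: [-0.0, 0.782, 0.623, 0.0]
wrist_force: [0.6, -0.3, -1.8]
opening: 0.0434
finger_force: 104.8
```

```bash
python3 lid.py; python3 - <<'E'
from h import *
exec(open('h.py').read().split("def ray")[0])
p,y,o=pose(); cal=calibration("wrist"); im=snapshot("wrist"); vis=im.copy()
C=np.array([.4472,-.2884]);b=np.radians(-13);v=np.array([np.cos(b),np.sin(b)]);u=np.array([v[1],-v[0]])
for x in (-.031,.031):
    for t in np.linspace(-.08,.08,9):
        q=proj(np.r_[C+x*u+t*v,.093],cal)[0]; cv2.circle(vis,tuple(int(k) for k in q),2,(255,0,0),1)
for x in(-.055,.055):
    for t in (-.11,.11):
        q=proj(np.r_[C+x*u+t*v,.01],cal)[0]; cv2.circle(vis,tuple(int(k) for k in q),3,(255,255,0),1)
G=p+[0,0,.019];b=y-np.pi/2; v=np.array([np.cos(b),np.sin(b)]);u=np.array([v[1],-v[0]])
for z in(-.013,.019):
  for t in(-.097,.097):
    q=proj(np.r_[G[:2]+(-.043+z)*u+t*v,G[2]-.219],cal)[0]; cv2.circle(vis,tuple(int(k) for k in q),3,(0,255,255),1)
cv2.imwrite("pics/w4.png",vis[:,:,::-1])
E
```

```text
[ 0.43814478 -0.3277926   0.32141719] 77.05851312833319 [ 0.57155007 -0.29816211 -1.77262986] [ 0.02776067 -0.02992176 -0.00936989] 23.05
```

View pics/w4.png

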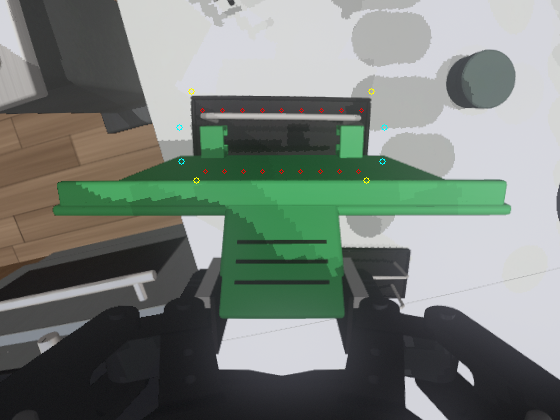

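The wrist view shows the front hoop wire at row 116 against a predicted 110, and the tray edge at row 97 against 91. The stand is about 6 mm further along, with heading and lateral position right. I shift 6 mm and lower the lid.

servo_tool:
  increments:
    - [[0.3, -0.003, 0, 0, 0], [0.3, -0.003, 0, 0.005, 0], [0.3, 0, 0, 0.01, 0], [0.3, 0, 0, 0.012, 0], [0.3, 0, 0, 0.012, 0], [0.3, 0, 0, 0.006, 0], [0.3, 0, 0, 0, 0], [0.3, 0, 0, 0, 0]]

```text
time_s: 23.77
tcp_pos: [0.4365, -0.3342, 0.2764]
tcp_rot: [-0.0, 0.783, 0.623, -0.0]
wrist_force: [-0.4, 1.0, -2.2]
opening: 0.0432
finger_force: 104.8
```

```bash
python3 lid.py; python3 - <<'E'
from h import *
p,y,o=pose(); cal=calibration("wrist"); im=snapshot("wrist"); b=y-np.pi/2; v=np.array([np.cos(b),np.sin(b)]);u=np.array([v[1],-v[0]]); G=p+[0,0,.019]
h=cv2.cvtColor(im,cv2.COLOR_RGB2HSV)
for c in (190,240,280,320,370):
    print(c,[(r,*im[r,c]) for r in range(60,160,4)][:25]) if c==280 else None
    col=h[40:170,c]; 
    w=[r+40 for r in range(130) if col[r,2]>120 and col[r,1]<60]; print(c,w[:3],w[-3:],len(w))
for z in (.093,):
    for x in (-.031,.031): print("hoop row if foot centred",proj(np.r_[G[:2]+(-.040+x)*u,z],cal)[0])
for x in (-.055,.055): print("tray edge if centred",proj(np.r_[G[:2]+(-.040+x)*u,.012],cal)[0])
E
```

```text
[ 0.43653627 -0.33415701  0.27638688] 77.00338765103363 [-0.39455376  1.00650538 -2.21317804] [-0.03844611  0.07318316 -0.00720962] 23.7667
190 [40, 41, 42] [108, 109, 110] 52
240 [40, 41, 42] [109, 110, 111] 55
280 [(60, np.uint8(214), np.uint8(216), np.uint8(216)), (64, np.uint8(214), np.uint8(215), np.uint8(216)), (68, np.uint8(214), np.uint8(215), np.uint8(216)), (72, np.uint8(214), np.uint8(215), np.uint8(216)), (76, np.uint8(214), np.uint8(215), np.uint8(215)), (80, np.uint8(214), np.uint8(215), np.uint8(215)), (84, np.uint8(213), np.uint8(215), np.uint8(214)), (88, np.uint8(80), np.uint8(81), np.uint8(81)), (92, np.uint8(60), np.uint8(60), np.uint8(62)), (96, np.uint8(71), np.uint8(70), np.uint8(72)), (100, np.uint8(68), np.uint8(67), np.uint8(69)), (104, np.uint8(66), np.uint8(66), np.uint8(66)), (108, np.uint8(198), np.uint8(196), np.uint8(193)), (112, np.uint8(108), np.uint8(105), np.uint8(103)), (116, np.uint8(62), np.uint8(61), np.uint8(62)), (120, np.uint8(59), np.uint8(60), np.uint8(60)), (124, np.uint8(51), np.uint8(53), np.uint8(52)), (128, np.uint8(55), np.uint8(56), np.uint8(55)), (132, np.uint8(57), np.uint8(57), np.uint8(57)), (136, np.uint8(56), np.uint8(57), np.uint8(57)), (140, np.uint8(55), np.uint8(56), np.uint8(55)), (144, np.uint8(34), np.uint8(39), np.uint8(34)), (148, np.uint8(37), np.uint8(43), np.uint8(38)), (152, np.uint8(35), np.uint8(43), np.uint8(37)), (156, np.uint8(32), np.uint8(80), np.uint8(46))]
280 [40, 41, 42] [109, 110, 111] 54
320 [40, 41, 42] [110, 111, 112] 56
370 [40, 41, 42] [111, 112, 113] 56
hoop row if foot centred [282.0026365  110.11758613]
hoop row if foot centred [281.93640761 179.37151226]
tray edge if centred [281.96801923  88.48783785]
tray edge if centred [281.87707853 187.58756144]
```

The hoop row is 109 against 110 expected, so the lid is centred. I lower it to the tray.

servo_tool:
  increments:
    - [[0.3, 0, 0, 0.01, 0], [0.3, 0, 0, 0.012, 0], [0.3, 0, 0, 0.012, 0], [0.3, 0, 0, 0.012, 0], [0.3, 0, 0, 0.01, 0], [0.3, 0, 0, 0.006, 0], [0.3, 0, 0, 0, 0]]

```text
time_s: 24.4
tcp_pos: [0.4362, -0.3339, 0.2131]
tcp_rot: [-0.001, 0.783, 0.622, -0.0]
wrist_force: [0.4, 0.3, -1.8]
opening: 0.0431
finger_force: 104.8
```

servo_tool:
  increments:
    - [[0.3, 0, 0, 0.002, 0], [0.3, 0, 0, 0.002, 0], [0.3, 0, 0, 0.0015, 0], [0.3, 0, 0, 0, 0]]

```text
time_s: 24.73
tcp_pos: [0.4366, -0.3343, 0.209]
tcp_rot: [0.0, 0.783, 0.622, 0.0]
wrist_force: [0.3, 0.4, -3.2]
opening: 0.0431
finger_force: 104.8
```

servo_tool:
  increments:
    - [[0.3, 0, 0, 0.002, 0], [0.3, 0, 0, 0.002, 0], [0.3, 0, 0, 0, 0]]

```text
time_s: 24.98
tcp_pos: [0.4365, -0.3341, 0.2045]
tcp_rot: [-0.0, 0.783, 0.622, -0.0]
wrist_force: [-1.1, 0.4, -3.2]
opening: 0.0434
finger_force: 104.8
```

servo_tool:
  increments:
    - [[0.3, 0, 0, 0.001, 0], [0.3, 0, 0, 0.001, 0], [0.3, 0, 0, 0, 0]]

```text
time_s: 25.23
tcp_pos: [0.4366, -0.3347, 0.2036]
tcp_rot: [0.001, 0.783, 0.622, -0.0]
wrist_force: [-1.0, -1.0, 2.6]
opening: 0.0434
finger_force: 105.2
```

```bash
python3 lid.py
```

```text
[ 0.43661057 -0.33469719  0.20357726] 76.98593720017526 [-0.96071512 -1.02758237  2.57781904] [-0.19366053  0.34769158  0.03145123] 25.2333
```

The lid touches the tray at the predicted height. I release and withdraw upward.

servo_tool:
  increments:
    - [[0.53, 0, 0, 0, 0], [0.56, 0, 0, 0, 0], [0.65, 0, 0, 0, 0], [0.8, 0, 0, 0, 0], [0.95, 0, 0, 0, 0], [0.95, 0, 0, 0, 0], [0.95, 0, 0, 0, 0], [0.95, 0, 0, 0, 0]]
  squeeze: 30

```text
time_s: 25.9
tcp_pos: [0.4365, -0.3342, 0.2029]
tcp_rot: [-0.0, 0.783, 0.622, 0.0]
wrist_force: [-0.1, -0.1, -0.0]
opening: 0.0816
finger_force: 0.0
```

servo_tool:
  increments:
    - [[0.95, 0, 0, -0.01, 0], [0.95, 0, 0, -0.02, 0], [0.95, 0, 0, -0.03, 0], [0.95, 0, 0, -0.03, 0], [0.95, 0, 0, -0.02, 0], [0.95, 0, 0, 0, 0], [0.95, 0, 0, 0, 0]]

```text
time_s: 26.48
tcp_pos: [0.4368, -0.3345, 0.3143]
tcp_rot: [0.001, 0.783, 0.622, 0.0]
wrist_force: [-0.2, -0.6, -1.0]
opening: 0.0811
finger_force: 0.0
```

```bash
sed 's/W\[120:232,20:540\]=1/W[60:400,150:420]=1/; s/x0=np.array(\[-.035,0,-.2,t0,0\])/x0=np.array([-.04,0,-.3,t0,0])/; s/(1.45,1.55)/(1.4,1.55,1.7)/' wf.py > wf2.py; python3 lid.py; python3 wf2.py | grep -v brass; python3 - <<'E'
from h import *
im=snapshot("scene"); cal=calibration("scene"); h=cv2.cvtColor(im,cv2.COLOR_RGB2HSV); g=cv2.inRange(h,(50,90,40),(90,255,255)); n,l,s,c=cv2.connectedComponentsWithStats(g)
print([ (s[i].tolist(),c[i].round().tolist()) for i in range(1,n) if s[i,4]>100])
for P in ([.447,-.294,.025],[.447,-.294,.21]): print(proj(np.array(P),cal))
E
```

```text
[ 0.43682446 -0.33449032  0.3142952 ] 76.99405251545603 [-0.19820949 -0.64019463 -1.03397942] [-0.03887361  0.00348446  0.04372267] 26.4833
[ 0.4368 -0.3345  0.3143] 26.4833
486 [ -42.5   -0.4 -314.8] [99.5 -0.9]
487 [ -42.7   -0.4 -314.5] [99.6 -0.8]
483 [ -42.5   -0.4 -314.2] [99.5 -0.9]
hinge [ 0.4467 -0.2931  0.0191] u rel H 0.182
bore centre proj [242.9 134.8]
  u px/mm [[0.02 0.84]]
  centred pin box px [[242.3, 133.5], [242.4, 138.5], [243.4, 131.1]]
bore centre proj [320.1 136. ]
  u px/mm [[-0.02  0.84]]
  centred pin box px [[320.8, 134.7], [320.5, 139.7], [319.7, 132.4]]
[([311, 156, 17, 42, 518], [320.0, 177.0]), ([308, 194, 20, 16, 169], [317.0, 202.0])]
[[324.13326081 206.92858179]]
[[326.68438181 164.18620419]]
```

The lid leans about 9.5° against the rear hoop with its foot between the hoops, well inside the limits. I let it settle, then hand in.

servo_tool:
  increments:
    - [[0.95, 0, 0, -0.02, 0], [0.95, 0, 0, -0.02, 0], [0.95, 0, 0, 0, 0], [0.95, 0, 0, 0, 0], [0.95, 0, 0, 0, 0], [0.95, 0, 0, 0, 0], [0.95, 0, 0, 0, 0], [0.95, 0, 0, 0, 0]]

```text
time_s: 27.25
tcp_pos: [0.4364, -0.3341, 0.3522]
tcp_rot: [-0.001, 0.783, 0.622, -0.0]
wrist_force: [0.3, -0.4, 0.1]
opening: 0.0809
finger_force: 0.0
```

```bash
python3 wf2.py | grep -v brass | head -5; python3 -c "
from bench import *
print(close_job())"
```

```text
[ 0.4364 -0.3341  0.3522] 27.25
368 [ -41.9    0.  -354.2] [99.4 -0.7]
369 [ -41.9    0.  -355. ] [99.4 -0.7]
368 [ -42.     0.  -354.2] [99.4 -0.8]
hinge [ 0.4464 -0.2934  0.0169] u rel H 0.1822
the job is handed in; nothing more can be done
None
```

The lid is off its pins and standing hinge edge down in the larger black stand, centred along the hoops and leaning about 9° by my last camera fit. I handed the job in at about 27 s with the gripper clear; the hand-in gave no verdict, and I did not re-measure the jar, tin and bowl, which the arm never approached.

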